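# Put the carvers' ear defenders away on the rail and log the cleaning

### The job

Put the ear defenders away: first slide the blue pair along the rail, without taking it off, until it rests up against the green end, then hang the orange pair over the rail beside it, one cup either side, so that it hangs straight and still. Last, log the cleaning by turning the sanitiser canister where it stands on the scanner's spot until its red code patch squarely faces the scanner window, and leave everything else on the bench where it is.

Things in the scene. Friction and masses are not known exactly. Their poses are not given: they have to be found in the camera images.
- rail: Free-standing wooden hanging rail, fixed to the bench. A round horizontal bar, 18 mm thick and 300 mm long between the end caps, runs along own y; its top is 155 mm above the bench. Posts stand under its two ends; base plank 70 mm wide along x, 12 mm high. Origin: on the bench under the bar's middle.
- green_cap: Green round disc, 52 mm across and 12 mm thick, on one end of the rail's bar; which end varies. Fixed. Origin: its centre, on the bar's axis 146 mm above the bench and 156 mm along the bar from its middle; own y: along the bar. A crown pad touching it has its centre 19 mm from this origin along the bar.
- white_cap: White disc of the same size on the rail's other end. Fixed; origin at its centre.
- blue_muffs: Rigid ear defenders, blue, hung astride the rail near its middle; 150 mm ear to ear, 150 mm tall, 0.18 kg. Origin: midway between the undersides of the cups; x ear to ear, y across the band, z up. Cups span |x| 35 to 75 mm, 60 mm along y, 76 mm tall. Black band on top: 24 mm wide in y, 5 mm thick; flat for |x| under 26 mm, down to 126 mm height at |x| = 53 mm.
- blue_muffs_crown (a point): Centre of the underside of the blue pair's rubber crown pad, 134 mm above its origin; this rests on the bar when hung. Pad: 26 mm along y, 52 mm along x. Pad and band together are 16 mm thick (134 to 150 mm above the origin) and can be pinched there from above, fingers closing along y.
- orange_muffs: Rigid ear defenders, orange, standing on its cups left of the rail; 150 mm ear to ear, 150 mm tall, 0.18 kg. Origin: midway between the undersides of the cups; x ear to ear, y across the band, z up. Cups span |x| 35 to 75 mm, 60 mm along y, 76 mm tall. Black band on top: 24 mm wide in y, 5 mm thick; flat for |x| under 26 mm, down to 126 mm height at |x| = 53 mm.
- orange_muffs_crown (a point): Centre of the underside of the orange pair's rubber crown pad, 134 mm above its origin; this rests on the bar when hung. Pad: 26 mm along y, 52 mm along x. Pad and band together are 16 mm thick (134 to 150 mm above the origin) and can be pinched there from above, fingers closing along y.
- canister: White upright sanitiser canister with a blue lid, 56 mm in diameter, 100 mm tall, about 0.22 kg, standing loose on the scanner's spot. A red code patch is on its side, in the direction of its own x, and a red stripe on the lid runs from the centre to that side. Origin: centre of its underside; own z up.
- scanner: Grey scanner block, 60 x 80 mm and 110 mm tall, fixed to the bench. Its dark window with a red line looks along its own -x (towards the robot); a red bar on its top lies along that edge. Origin: centre of its underside; own z up.
- scan_window (a point): Middle of the scanner's window, on its front face, 30 mm from its origin, 55 mm up.
- scan_spot (a point): Centre of the black, white-rimmed round spot (80 mm across, flat) on the bench 100 mm in front of the window, on the window's axis, where the canister stands.
- flask: Bystander: steel flask, 68 mm across, 205 mm tall. Origin: centre of its underside.
- glue: Bystander: white glue bottle with a yellow cap, 48 mm across, 120 mm tall. Origin: centre of its underside.
- chisel_a: Bystander: carving chisel lying along its own x, dark handle, 210 mm long, 22 mm thick. Origin under the handle's middle.
- chisel_b: Bystander: carving chisel lying along its own x, lighter handle, 210 mm long, 22 mm thick. Origin under the handle's middle.
- carved_bowl: Bystander: turned wooden lotus piece, 100 mm across, 55 mm tall. Origin: centre of its underside.
- offcut: Bystander: wood offcut 100 x 45 x 30 mm. Origin: centre of its underside.
Mind the look-alikes: they are no part of the job. Leave any yellow look-alike of the blue_muffs alone.

How it is judged:
By the outcome, as a careful person would: the job done as asked, in the order asked, and still so for the second after the job is handed in, with the robot touching nothing.
It also fails if it takes over 72 s, if anything falls off the work surface, if the arm or the gripper's body presses on something with over 40 N, if the wrist force passes 120 N, or if a joint passes its speed limit or range.

### The arm

A 6-joint arm with a two-finger parallel gripper is mounted at the origin on the work surface. World frame = base frame: x ahead of the robot, y to its left, z up, the work surface at z = 0. Lengths are in mm, angles in degrees, forces in N, time in s.
With the tool pointing down it reaches from about 300 to 850 mm from the base axis. Payload 4.2 kg.
Tool frame: the origin (TCP) lies at the very end of the fingers, on their centre line; the grasp point (between the pads) lies 19 mm behind it; z points along the fingers, y is the line along which they close (so a half turn about z gives the same grasp; the last joint's range is limited). The gripper opens to 91 mm and grips with 3 to 60 N. Pads are 32 mm wide; open, the fingers measure 118 mm over their backs; the gripper's body (76 mm by 178 mm) begins 60 mm behind the grasp point.
Start: joints at [-72.708, 18.312, 89.639, -0, 72.044, -1.146], TCP at [181.861, -545.499, 213.976] pointing down, gripper open.
Joint ranges: [-177.97, 177.97], [-48.28, 115.42], [12.27, 149.76], [-77.06, 257.06], [2.81, 150.46], [-146.56, 146.56]. Speed limits (degrees/s): [147.25, 147.25, 180, 180, 180, 180].

### API

Orientations are given as [roll, pitch, yaw] about the fixed x, y, z axes, in that order (R = Rz(yaw) Ry(pitch) Rx(roll)).
In Python, from workcell import env, grab_frame gives the robot as it stands. The module is installed in compiled form; this text tells all that it offers.
- The arm moves only by the tool move_arm, never from a script. Its argument "plan" is a list of rows, each an object of numbers: "tx", "ty", "tz": the shift along the tool's x, y, z in cm; "wx", "wy", "wz": the turn, a rotation vector about the tool's x, y, z in rad. In form: [{"tx": .., "ty": .., "tz": .., "wx": .., "wy": .., "wz": ..}, ...]. A call has 1 to 12 rows; each row shifts and turns the commanded pose from where the row before left it, along the tool's axes as they then stand; what a row does not reach is not made up. A row lasts 1/12 s, in which the tool goes at most 41.7 mm and 7.16 degrees, less where a joint would pass 70% of its speed; a pose out of reach is approached as far as the arm can. A call is refused whole if a number of a shift passes 4.17 or a number of a turn 0.125, either way. A call with a gripper value outside its range is refused whole. "gripper" is the finger opening in cm, from 0 to 9.12, set as the call begins (left out, the last holds). The fingers move at their own pace and stop on an object; "force" is the grip in N (left out, the last holds). Time passes only in rows, so rows that do not move let the fingers close. It gives the time, the measured TCP pose, the force, the opening and the grip force at its end, in the units of the state.
- env.state(): the state, without advancing time (a new reading comes with each control period).
- grab_frame(name): name is "scene" or "top" or "wrist"; returns a dict with "color" (400x640x3 uint8, red, green, blue), "vfov" (degrees; the focal length in pixels is half the picture's height over the tangent of half this angle, whatever the lens; pixels are square), "cx", "cy" (the principal point, pixels), "view" (4x4, takes a point from world to camera coordinates). Camera axes: x right, y up, looking along -z (the intrinsics and any distortion apply to the point x, -y, -z); pixel columns grow to the right and rows downward; lengths in mm; the calibration is good to about 2 mm. The wrist camera is an equidistant fisheye: a pixel r from the principal point sees the ray r / f radians off the axis. A picture is of the moment at which its call begins. There is no depth.
- env.job_done(): hands the job in; it is judged then, once.
The state is a dict: "time_s": time; "qpos": joint angles; "qvel": joint speeds; "effort": joint torques, N m; "ee_pos": TCP position; "ee_rot": TCP orientation; "force": force on the tool from outside, world axes, zero at the start; "torque": the same for the moment, N m; "gripper_width": finger opening in mm; "gripper_force": force on a finger pad.
Only numpy, scipy, OpenCV 4.12 (cv2) and the standard library are available. Lean on these libraries where they do the work, as an engineer would, in place of code of your own. Each camera call takes 0.05 s, during which the arm holds its last target. There are 200 camera calls.

## Working session

There is one attempt and no reset: what is moved stays moved. The work goes in short steps, Python scripts to look and compute and a tool call to move; the robot and the scene stay as the last step left them, time stands still between calls to the robot, and variables do not carry over. Pictures are saved under pics/ and viewed, at most 10 in all, crops included, and the job is handed in when it is done.

Besides the shell and the picture viewer there is one more tool, called after "Request:" in YAML: its name, and indented under it one key for each argument. move_arm: Moves the arm, as the interface text tells. Its arguments: {"type":"object","properties":{"plan":{"type":"array","items":{"type":"object","properties":{"tx":{"type":"number"},"ty":{"type":"number"},"tz":{"type":"number"},"wx":{"type":"number"},"wy":{"type":"number"},"wz":{"type":"number"}}}},"gripper":{"type":"number"},"force":{"type":"number"}},"required":["plan"]}

```bash
mkdir -p pics; cat > h.py <<'E'
import numpy as np, cv2, pickle
from workcell import env, grab_frame
def save(n,f): 
    cv2.imwrite(f'pics/{n}.png', f['color'][:,:,::-1]); pickle.dump(f,open(f'pics/{n}.pkl','wb'))
def load(n): return pickle.load(open(f'pics/{n}.pkl','rb'))
def ray(f,u,v,fish=False):
    F=200/np.tan(np.radians(f['vfov'])/2); V=np.array(f['view'])
    a,b=(u-f['cx'])/F,(v-f['cy'])/F
    if fish:
        r=np.hypot(a,b); s=np.sin(r)/r if r>1e-9 else 1
        d=np.array([a*s,-b*s,-np.cos(r)])
    else: d=np.array([a,-b,-1.])
    R=V[:3,:3]; return -R.T@V[:3,3], R.T@d
def onz(f,u,v,z,fish=False):
    o,d=ray(f,u,v,fish); return o+d*(z-o[2])/d[2]
E
python3 - <<'E'
from h import *
for n in ('scene','top','wrist'):
    f=grab_frame(n); save(n+'0',f); print(n,f['vfov'],f['cx'],f['cy'],[k for k in f]); print(np.round(f['view'],3))
a=cv2.imread('pics/scene0.png');b=cv2.imread('pics/top0.png')
s=env.state();print(s)
E
```

```text
scene 54.22161887257163 321.68608327406236 201.52343652620453 ['color', 'vfov', 'cx', 'cy', 'view']
[[ 6.810000e-01  7.320000e-01 -6.000000e-03 -3.215990e+02]
 [-5.280000e-01  4.970000e-01  6.890000e-01  2.084960e+02]
 [ 5.070000e-01 -4.660000e-01  7.250000e-01 -1.341818e+03]
 [ 0.000000e+00  0.000000e+00  0.000000e+00  1.000000e+00]]
top 44.01321576924062 320.135952224841 204.21310748236766 ['color', 'vfov', 'cx', 'cy', 'view']
[[ 1.100000e-02 -1.000000e+00  4.000000e-03 -3.049600e+01]
 [ 9.920000e-01  1.100000e-02  1.270000e-01 -5.037150e+02]
 [-1.270000e-01  2.000000e-03  9.920000e-01 -1.339847e+03]
 [ 0.000000e+00  0.000000e+00  0.000000e+00  1.000000e+00]]
wrist 65.70646984690485 322.29154324037563 204.22415939562953 ['color', 'vfov', 'cx', 'cy', 'view']
[[ 3.17000e-01 -9.49000e-01 -1.00000e-03 -5.74793e+02]
 [ 9.14000e-01  3.05000e-01 -2.67000e-01  3.04350e+01]
 [ 2.54000e-01  8.40000e-02  9.64000e-01 -3.91304e+02]
 [ 0.00000e+00  0.00000e+00  0.00000e+00  1.00000e+00]]
{'time_s': 0.15, 'qpos': array([-7.27065333e+01,  1.83416374e+01,  8.96883857e+01, -1.04917840e-03,
        7.20442596e+01, -1.14550655e+00]), 'qvel': array([ 0.05225647, -0.17278162, -0.2033327 , -0.06674793,  0.04436296,
       -0.15358283]), 'effort': array([ 5.85933503e-05, -4.12772548e+01, -2.32154703e+01,  7.28461845e-02,
        4.33056511e-02, -8.95575999e-05]), 'ee_pos': array([ 181.75893738, -545.12899384,  213.34267024]), 'ee_rot': array([-1.79925712e+02, -4.87566239e-04,  1.84392971e+01]), 'force': array([-0.22834669, -0.66124959, -0.31218665]), 'torque': array([-0.01277588,  0.01772729,  0.00773307]), 'gripper_force': 0.0, 'gripper_width': 91.07297478475222}
```

View pics/scene0.png

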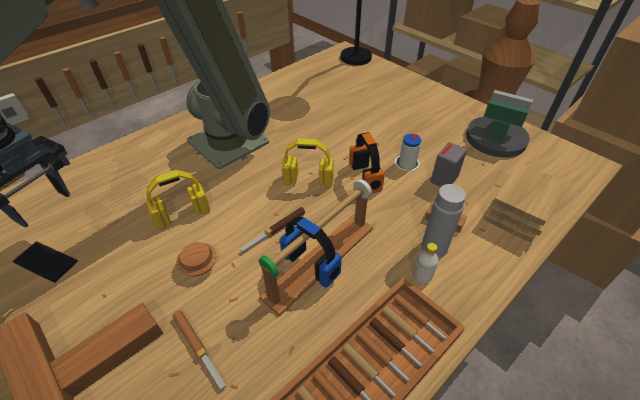

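View pics/top0.png

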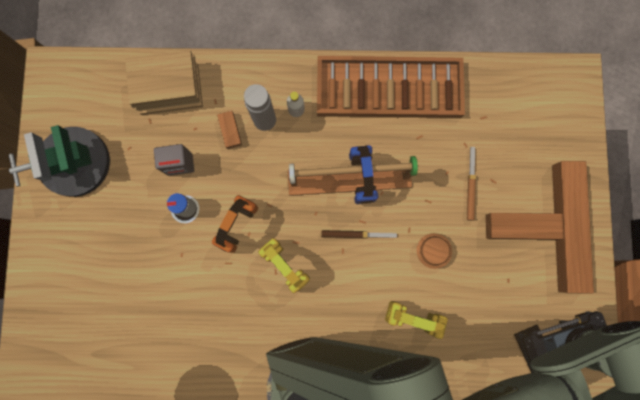

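The scene view and top view show green cap at top (414,166), white cap (292,175), blue pair astride at (363,175), orange pair standing at (235,224), canister at (182,207), scanner at (173,160). I'll zoom in for measuring.

```bash
python3 - <<'E'
from h import *
t=cv2.imread('pics/top0.png');s=cv2.imread('pics/scene0.png')
def z(im,x,y,w,h): return cv2.resize(im[y:y+h,x:x+w],(400,300),interpolation=cv2.INTER_CUBIC)
cv2.imwrite('pics/zoom1.png',np.vstack([np.hstack([z(t,140,130,120,90),z(t,205,185,80,60)]),np.hstack([z(t,280,130,160,120),z(s,345,120,120,90)])]))
for n in ('top0','scene0'):
    f=load(n);c=f['color'];hsv=cv2.cvtColor(c,cv2.COLOR_RGB2HSV)
    for nm,lo,hi in (('green',(50,120,60),(80,255,255)),('blue',(105,150,50),(125,255,255)),('orange',(4,200,90),(14,255,255)),('red',(175,150,80),(180,255,255)),('red2',(0,190,80),(3,255,255))):
        m=cv2.inRange(hsv,lo,hi);k,_,st,ce=cv2.connectedComponentsWithStats(m)
        for i in range(1,k):
            if st[i,4]>=12: print(n,nm,st[i].tolist(),np.round(ce[i],1))
E
```

```text
top0 green [411, 157, 5, 9, 22] [413.7 160.8]
top0 green [413, 167, 3, 7, 15] [414.1 169.8]
top0 blue [363, 159, 8, 17, 85] [366.6 166.9]
top0 blue [170, 195, 16, 17, 171] [178.3 202.9]
scene0 green [260, 256, 19, 22, 202] [269.  265.6]
scene0 blue [404, 134, 17, 13, 153] [411.5 140.4]
scene0 blue [297, 218, 24, 17, 205] [308.1 226. ]
scene0 blue [281, 226, 20, 23, 183] [289.3 237.1]
scene0 blue [319, 253, 22, 34, 404] [328.5 269.9]
scene0 orange [362, 133, 13, 11, 87] [368.2 138.2]
scene0 orange [350, 145, 17, 21, 94] [355.8 151. ]
scene0 orange [364, 169, 20, 24, 214] [374.7 178.1]
scene0 red2 [442, 145, 9, 9, 18] [446.3 149. ]
```

View pics/zoom1.png

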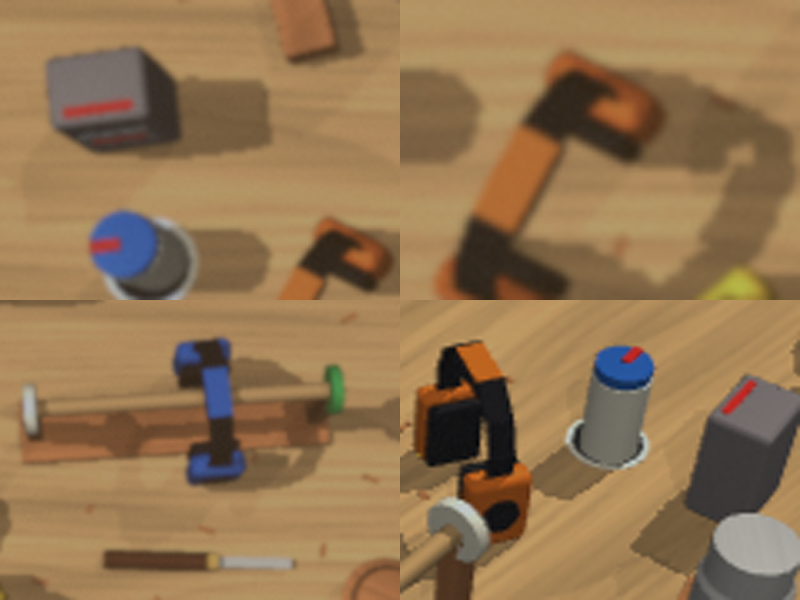

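Zoom: orange strip on band with corners around (530,130),(565,143),(515,232),(475,212); canister lid centre (124,245) with stripe pointing to the left (90,247); scanner bar (62,112)-(132,103); caps at tile 3 (30,108) and (335,88).

```bash
cat >> h.py <<'E'
def tri(*rs):
    A=0;b=0
    for o,d in rs:
        d=d/np.linalg.norm(d);P=np.eye(3)-np.outer(d,d);A=A+P;b=b+P@o
    return np.linalg.solve(A,b)
def comp(f,roi,lo,hi,up=4):
    "largest colour blob in roi: area, centroid, minAreaRect corners (pixels)"
    x,y,w,h=roi;c=cv2.resize(f['color'][y:y+h,x:x+w],None,fx=up,fy=up,interpolation=cv2.INTER_CUBIC)
    m=cv2.inRange(cv2.cvtColor(c,cv2.COLOR_RGB2HSV),lo,hi)
    k=max(cv2.findContours(m,cv2.RETR_EXTERNAL,cv2.CHAIN_APPROX_NONE)[0],key=cv2.contourArea)
    g=lambda p:(np.asarray(p)+.5)/up-.5+np.array([x,y])
    M=cv2.moments(k);return M['m00']/up**2,g([M['m10']/M['m00'],M['m01']/M['m00']]),g(cv2.boxPoints(cv2.minAreaRect(k)))
E
python3 - <<'E'
from h import *
t=load('top0');s=load('scene0')
T2=lambda u,v:(205+u/5-.5,185+v/5-.5);T1=lambda u,v:(140+u/3.333-.35,130+v/3.333-.35);T3=lambda u,v:(280+u/2.5-.3,130+v/2.5-.3);S4=lambda u,v:(345+u/3.333-.35,120+v/3.333-.35)
print('or hue',t['color'][221,229],t['color'][170,367]) 
a,b=onz(t,*T2(147,137),150),onz(t,*T2(95,222),150)
print('orange ends',a,b,(a+b)/2,'len',np.linalg.norm(a-b),'yaw',np.degrees(np.arctan2(*(a-b)[1::-1])))
a,b=onz(t,*T3(216,67),150),onz(t,*T3(221,117),150)
print('blue ends',a,b,(a+b)/2,'len',np.linalg.norm(a-b),'yaw',np.degrees(np.arctan2(*(a-b)[1::-1])))
w,g=onz(t,*T3(30,110),146),onz(t,*T3(335,89),146)
print('white,green',w,g,np.linalg.norm(w-g))
l=comp(t,(165,190,25,25),(105,120,50),(125,255,255));print('lid top',l[0],onz(t,*T1(124,245),100),'tip',onz(t,*T1(91,247),100))
print('tri lid',tri(ray(t,*T1(124,245)),ray(s,*S4(623-400,367-300))))
print('spot top', onz(t,*T1(155,262),0),'scene',onz(s,*S4(607-400,440-300),0))
p,q=onz(t,*T1(62,112),110),onz(t,*T1(132,104),110);print('bar',p,q)
p2,q2=onz(s,*S4(724-400,412-300),110),onz(s,*S4(755-400,382-300),110);print('bar scene',p2,q2)
gs=comp(s,(255,250,30,35),(50,100,40),(80,255,255));gt=comp(t,(405,150,20,30),(50,80,40),(80,255,255))
print('green tri',tri(ray(s,*gs[1]),ray(t,*gt[1])),gs[1],gt[1])
print('white tri',tri(ray(s,*S4(462-400,530-300)),ray(t,*T3(30,110))))
print('orange scene mid', onz(s,*S4(483-400,362-300),150))
E
```

```text
or hue [176 105  50] [ 62  88 153]
orange ends [466.9004044  192.97222553 150.        ] [423.61009188 217.685409   150.        ] [445.25524814 205.32881726 150.        ] len 49.84769397771222 yaw -29.72079223983068
blue ends [ 613.65745556 -141.14742168  150.        ] [ 561.62416479 -146.20534988  150.        ] [ 587.64081017 -143.67638578  150.        ] len 52.27854230957101 yaw 5.552028611845195
white,green [567.38106368  49.03875758 146.        ] [ 592.93701113 -263.79401158  146.        ] 313.87489213760983
lid top 213.28125 [493.85567844 352.40482481 100.        ] tip [491.96796111 378.35219052 100.        ]
tri lid [494.34848032 353.86388911  94.01611219]
spot top [492.26983651 354.32723223   0.        ] scene [ 4.89045733e+02  3.59457976e+02 -1.13686838e-13]
bar [598.1508096  403.58526296 110.        ] [605.25300968 348.53976006 110.        ]
bar scene [603.92544354 348.05334213 110.        ] [598.36358352 402.2887842  110.        ]
green tri [ 593.63084767 -262.71757051  149.2448183 ] [268.95946975 265.47414331] [413.9292395  165.02702392]
white tri [568.95177752  50.36992671 143.49131134]
orange scene mid [447.99121752 208.29484334 150.        ]
```

```bash
cat >> h.py <<'E'
def go(x,y,z,yaw,step=30.):
    s=env.state();p=s['ee_pos'];psi=np.radians(s['ee_rot'][2]);d=np.array([x,y,z])-p
    X=np.array([np.cos(psi),np.sin(psi),0]);Y=np.array([np.sin(psi),-np.cos(psi),0])
    t=np.array([d@X,d@Y,-d[2]])/10;n=int(np.ceil(np.linalg.norm(t)*10/step)) or 1
    w=(yaw-s['ee_rot'][2]+180)%360-180;m=int(np.ceil(abs(w)/6.5))
    print('at',np.round(p,1),np.round(s['ee_rot'],2),'w',round(s['gripper_width'],1),'F',np.round(s['force'],1),'t',round(s['time_s'],2))
    print('shift cm',np.round(t,2),f'{n} rows of',np.round(t/n,3),f'; turn wz {-np.radians(w):.4f}: {m} rows of {-np.radians(w)/max(m,1):.4f}')
E
python3 - <<'E'
from h import *
t=load('top0')
T3=lambda u,v:(280+u/2.5-.3,130+v/2.5-.3)
a,b=onz(t,*T3(216,67),171),onz(t,*T3(221,117),171);print('blue',(a+b)/2)
f=load('wrist0');o,_=ray(f,320,200);print('wrist cam',o,env.state()['ee_pos'])
go(580,-80,270,4.6)
E
```

```text
blue [ 583.28772376 -141.61402654  171.        ]
wrist cam [ 253.52990991 -521.77637234  384.58306736] [ 181.75893738 -545.12899384  213.34267024]
at [ 181.8 -545.1  213.3] [-179.93   -0.     18.44] w 91.1 F [-0.2 -0.7 -0.3] t 0.15
shift cm [ 52.49 -31.53  -5.67] 21 rows of [ 2.5   -1.501 -0.27 ] ; turn wz 0.2415: 3 rows of 0.0805
```

Request:
move_arm:
  plan:
    - {"tz": -2,"wz": 0.08}
    - {"tz": -2,"wz": 0.08}
    - {"tz": -2,"wz": 0.08}
    - {}
    - {}
  gripper: 0

```text
schema error: expected keys tx, ty, tz, wx, wy, wz
```

```bash
python3 -c "
from h import *
go(580,-80,290,4.6)"
```

```text
at [ 181.8 -545.1  213.3] [-179.93   -0.     18.44] w 91.1 F [-0.2 -0.7 -0.3] t 0.15
shift cm [ 52.49 -31.53  -7.67] 21 rows of [ 2.5   -1.501 -0.365] ; turn wz 0.2415: 3 rows of 0.0805
```

Request:
move_arm:
  plan:
    - {"tx": 0,"ty": 0,"tz": -3,"wx": 0,"wy": 0,"wz": 0}
    - {"tx": 2.5,"ty": -1.5,"tz": -2,"wx": 0,"wy": 0,"wz": 0}
    - {"tx": 2.5,"ty": -1.5,"tz": -2,"wx": 0,"wy": 0,"wz": 0}
    - {"tx": 2.5,"ty": -1.5,"tz": -0.7,"wx": 0,"wy": 0,"wz": 0}
    - {"tx": 2.5,"ty": -1.5,"tz": 0,"wx": 0,"wy": 0,"wz": 0}
    - {"tx": 2.5,"ty": -1.5,"tz": 0,"wx": 0,"wy": 0,"wz": 0}
    - {"tx": 2.5,"ty": -1.5,"tz": 0,"wx": 0,"wy": 0,"wz": 0}
    - {"tx": 2.5,"ty": -1.5,"tz": 0,"wx": 0,"wy": 0,"wz": 0}
    - {"tx": 2.5,"ty": -1.5,"tz": 0,"wx": 0,"wy": 0,"wz": 0}
    - {"tx": 2.5,"ty": -1.5,"tz": 0,"wx": 0,"wy": 0,"wz": 0}
    - {"tx": 2.5,"ty": -1.5,"tz": 0,"wx": 0,"wy": 0,"wz": 0}
    - {"tx": 2.5,"ty": -1.5,"tz": 0,"wx": 0,"wy": 0,"wz": 0}
  gripper: 0

```text
time_s: 1.15
ee_pos: [391.1, -300.6, 290.8]
ee_rot: [-180.0, 0.0, 18.4]
force: [-0.2, -1.0, -0.4]
gripper_width: 14.3
gripper_force: 0.0
```

Request:
move_arm:
  plan:
    - {"tx": 2.5,"ty": -1.5,"tz": 0,"wx": 0,"wy": 0,"wz": 0}
    - {"tx": 2.5,"ty": -1.5,"tz": 0,"wx": 0,"wy": 0,"wz": 0}
    - {"tx": 2.5,"ty": -1.5,"tz": 0,"wx": 0,"wy": 0,"wz": 0}
    - {"tx": 2.5,"ty": -1.5,"tz": 0,"wx": 0,"wy": 0,"wz": 0}
    - {"tx": 2.5,"ty": -1.5,"tz": 0,"wx": 0,"wy": 0,"wz": 0}
    - {"tx": 2.5,"ty": -1.5,"tz": 0,"wx": 0,"wy": 0,"wz": 0}
    - {"tx": 0,"ty": 0,"tz": 0,"wx": 0,"wy": 0,"wz": 0.08}
    - {"tx": 0,"ty": 0,"tz": 0,"wx": 0,"wy": 0,"wz": 0.08}
    - {"tx": 0,"ty": 0,"tz": 0,"wx": 0,"wy": 0,"wz": 0.08}
    - {"tx": 0,"ty": 0,"tz": 0,"wx": 0,"wy": 0,"wz": 0}
    - {"tx": 0,"ty": 0,"tz": 0,"wx": 0,"wy": 0,"wz": 0}

```text
time_s: 2.07
ee_pos: [504.3, -169.1, 290.7]
ee_rot: [-180.0, 0.0, 4.8]
force: [0.2, -0.4, -0.1]
gripper_width: 0.4
gripper_force: 0.0
```

```bash
python3 -c "
from h import *
go(580,-95,180,4.6)
save('w1',grab_frame('wrist'))"
```

```text
at [ 504.3 -169.1  290.7] [-1.7999e+02  3.0000e-02  4.8100e+00] w 0.4 F [ 0.2 -0.4 -0.1] t 2.07
shift cm [ 8.17 -6.75 11.07] 6 rows of [ 1.361 -1.124  1.845] ; turn wz 0.0036: 1 rows of 0.0036
```

View pics/w1.png

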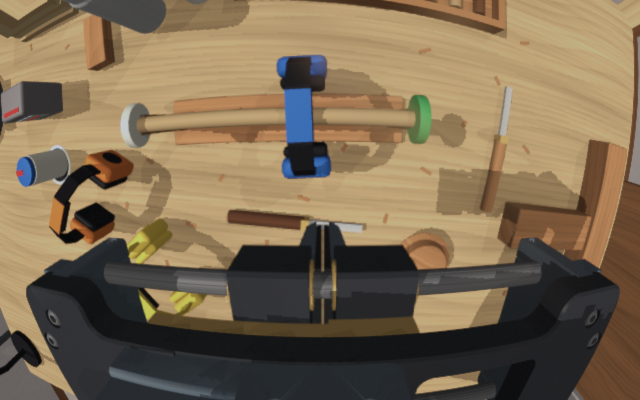

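Wrist view: white cap (135,125), green cap (420,119), blue strip (299,117), orange at left (85,195), canister at (40,168).

```bash
python3 -c "
from h import *
f=load('w1')
g=comp(f,(400,85,45,70),(45,80,40),(85,255,255));print(g[0],g[1])
gg=onz(f,*g[1],146,True);ww=onz(f,135,125,146,True);print('green',gg,'white',ww,np.linalg.norm(gg-ww),np.degrees(np.arctan2(*(gg-ww)[1::-1])))
b=comp(f,(275,80,45,70),(105,110,60),(125,255,255));print(b[0],b[1],b[2].tolist())
print('blue',onz(f,*b[1],171,True),[onz(f,*c,171,True).round(1).tolist() for c in b[2]])
"
```

```text
561.46875 [422.54041901 116.19392265]
green [ 595.83000234 -266.67703798  146.        ] white [568.09890126  51.41485655 146.        ] 319.29839857093594 -85.01757811512682
1416.9375 [298.51625792 115.04519173] [[284.1857223510742, 88.16275405883789], [311.03564834594727, 87.31037521362305], [312.78747177124023, 142.49286270141602], [285.9375457763672, 143.34524154663086]]
blue [ 582.88424705 -140.76627813  171.        ] [[607.4, -125.4, 171.0], [609.8, -150.2, 171.0], [558.1, -156.1, 171.0], [555.4, -130.9, 171.0]]
```

```bash
python3 -c "
from h import *
go(579.7,-96,161.5,4.8)"
```

```text
at [ 504.3 -169.2  290.8] [-1.7999e+02  2.0000e-02  4.7900e+00] w 0.1 F [-0.1  0.4 -0.1] t 2.12
shift cm [ 8.13 -6.66 12.93] 6 rows of [ 1.355 -1.11   2.154] ; turn wz -0.0002: 1 rows of -0.0002
```

Request:
move_arm:
  plan:
    - {"tx": 2.7,"ty": -2.22,"tz": 0,"wx": 0,"wy": 0,"wz": 0}
    - {"tx": 2.7,"ty": -2.22,"tz": 0,"wx": 0,"wy": 0,"wz": 0}
    - {"tx": 2.73,"ty": -2.22,"tz": 0,"wx": 0,"wy": 0,"wz": 0}
    - {"tx": 0,"ty": 0,"tz": 2.5,"wx": 0,"wy": 0,"wz": 0}
    - {"tx": 0,"ty": 0,"tz": 2.5,"wx": 0,"wy": 0,"wz": 0}
    - {"tx": 0,"ty": 0,"tz": 2.5,"wx": 0,"wy": 0,"wz": 0}
    - {"tx": 0,"ty": 0,"tz": 2.5,"wx": 0,"wy": 0,"wz": 0}
    - {"tx": 0,"ty": 0,"tz": 1.93,"wx": 0,"wy": 0,"wz": 0}
    - {"tx": 0,"ty": 0,"tz": 1.0,"wx": 0,"wy": 0,"wz": 0}
    - {"tx": 0,"ty": 0,"tz": 0,"wx": 0,"wy": 0,"wz": 0}
    - {"tx": 0,"ty": 0,"tz": 0,"wx": 0,"wy": 0,"wz": 0}

```text
time_s: 3.03
ee_pos: [580.3, -96.3, 162.0]
ee_rot: [180.0, -0.0, 4.7]
force: [-0.0, 0.6, 1.4]
gripper_width: 0.4
gripper_force: 0.0
```

```bash
python3 -c "
from h import *
go(589.5,-208,161.5,4.8)"
```

```text
at [580.3 -96.3 162. ] [ 1.7999e+02 -2.0000e-02  4.7000e+00] w 0.4 F [-0.   0.6  1.4] t 3.03
shift cm [ 0.   11.2   0.05] 4 rows of [1.000e-03 2.801e+00 1.200e-02] ; turn wz -0.0017: 1 rows of -0.0017
```

Push slowly to about 10 mm short of the end.

Request:
move_arm:
  plan:
    - {"tx": 0,"ty": 1,"tz": 0,"wx": 0,"wy": 0,"wz": 0}
    - {"tx": 0,"ty": 0.6,"tz": 0,"wx": 0,"wy": 0,"wz": 0}
    - {"tx": 0,"ty": 0.6,"tz": 0,"wx": 0,"wy": 0,"wz": 0}
    - {"tx": 0,"ty": 0.8,"tz": 0,"wx": 0,"wy": 0,"wz": 0}
    - {"tx": 0,"ty": 1,"tz": 0,"wx": 0,"wy": 0,"wz": 0}
    - {"tx": 0,"ty": 1,"tz": 0,"wx": 0,"wy": 0,"wz": 0}
    - {"tx": 0,"ty": 1,"tz": 0,"wx": 0,"wy": 0,"wz": 0}
    - {"tx": 0,"ty": 1,"tz": 0,"wx": 0,"wy": 0,"wz": 0}
    - {"tx": 0,"ty": 1,"tz": 0,"wx": 0,"wy": 0,"wz": 0}
    - {"tx": 0,"ty": 1,"tz": 0,"wx": 0,"wy": 0,"wz": 0}
    - {"tx": 0,"ty": 1,"tz": 0,"wx": 0,"wy": 0,"wz": 0}
    - {"tx": 0,"ty": 0.7,"tz": 0,"wx": 0,"wy": 0,"wz": 0}

```text
time_s: 4.03
ee_pos: [589.0, -203.5, 162.6]
ee_rot: [-179.9, -0.1, 4.6]
force: [-0.7, 6.0, 6.6]
gripper_width: 0.5
gripper_force: 3.5
```

```bash
python3 -c "
from h import *
go(591,-219,161.5,4.8)
f=grab_frame('wrist');save('w2',f);go(591,-219,161.5,4.8)"
```

```text
at [ 589.  -203.5  162.6] [-1.7994e+02 -7.0000e-02  4.6400e+00] w 0.5 F [-0.7  6.   6.6] t 4.03
shift cm [0.07 1.56 0.11] 1 rows of [0.072 1.565 0.11 ] ; turn wz -0.0028: 1 rows of -0.0028
at [ 589.2 -204.8  162.5] [ 1.7997e+02 -9.0000e-02  4.6100e+00] w 1.0 F [-0.6  1.6  3.3] t 4.08
shift cm [0.07 1.43 0.1 ] 1 rows of [0.069 1.43  0.099] ; turn wz -0.0033: 1 rows of -0.0033
```

View pics/w2.png

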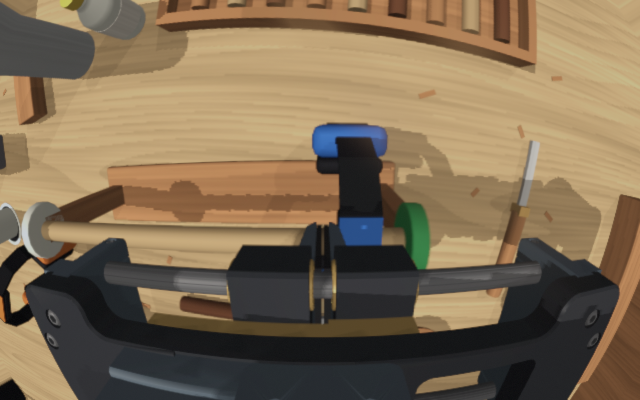

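Wrist: blue strip's right edge at (383,230), green cap's left face about (398,230): a small gap remains, muffs upright.

Request:
move_arm:
  plan:
    - {"tx": 0,"ty": 0.3,"tz": 0,"wx": 0,"wy": 0,"wz": 0}
    - {"tx": 0,"ty": 0.3,"tz": 0,"wx": 0,"wy": 0,"wz": 0}
    - {"tx": 0,"ty": 0.2,"tz": 0,"wx": 0,"wy": 0,"wz": 0}
    - {"tx": 0,"ty": 0.1,"tz": 0,"wx": 0,"wy": 0,"wz": 0}
    - {"tx": 0,"ty": 0,"tz": 0,"wx": 0,"wy": 0,"wz": 0}
    - {"tx": 0,"ty": 0,"tz": 0,"wx": 0,"wy": 0,"wz": 0}

```text
time_s: 4.58
ee_pos: [589.5, -211.8, 162.1]
ee_rot: [-180.0, -0.0, 4.7]
force: [-0.6, 4.8, 5.3]
gripper_width: 0.2
gripper_force: 2.5
```

Request:
move_arm:
  plan:
    - {"tx": 0,"ty": 0.1,"tz": 0,"wx": 0,"wy": 0,"wz": 0}
    - {"tx": 0,"ty": 0.1,"tz": 0,"wx": 0,"wy": 0,"wz": 0}
    - {"tx": 0,"ty": 0,"tz": 0,"wx": 0,"wy": 0,"wz": 0}

```text
time_s: 4.83
ee_pos: [589.6, -213.5, 162.1]
ee_rot: [-180.0, -0.0, 4.7]
force: [0.4, 6.3, 5.6]
gripper_width: 0.2
gripper_force: 2.9
```

```bash
python3 -c "
from h import *
go(591,-219,161.5,4.8);f=grab_frame('wrist');save('w3',f)
for n in ('w2','w3'):
  f=load(n)
  for roi,lo,hi in (((330,205,60,45),(105,110,60),(125,255,255)),((385,190,60,95),(45,80,40),(85,255,255))):
    r=comp(f,roi,lo,hi);print(n,r[0],r[1],r[2].round(1).tolist())
"
```

```text
at [ 589.6 -213.5  162.1] [-1.7996e+02 -2.0000e-02  4.6800e+00] w 0.2 F [0.4 6.3 5.6] t 4.83
shift cm [0.09 0.56 0.06] 1 rows of [0.089 0.564 0.055] ; turn wz -0.0020: 1 rows of -0.0020
w2 1170.875 [361.00173926 230.44170804] [[337.8, 216.9], [382.9, 216.3], [383.2, 245.2], [338.1, 245.8]]
w2 1525.90625 [414.57967175 232.13237437] [[391.0, 204.2], [424.4, 199.5], [434.1, 267.6], [400.8, 272.4]]
w3 1160.53125 [361.17956822 230.66057548] [[338.1, 217.1], [382.9, 216.9], [383.0, 245.4], [338.2, 245.7]]
w3 1118.53125 [399.36892339 226.13716486] [[382.1, 202.8], [409.5, 200.0], [415.4, 257.9], [388.1, 260.7]]
```

Request:
move_arm:
  plan:
    - {"tx": 0,"ty": 0.1,"tz": 0,"wx": 0,"wy": 0,"wz": 0}
    - {"tx": 0,"ty": 0.1,"tz": 0,"wx": 0,"wy": 0,"wz": 0}
    - {"tx": 0,"ty": 0,"tz": 0,"wx": 0,"wy": 0,"wz": 0}

```text
time_s: 5.13
ee_pos: [589.8, -215.4, 162.0]
ee_rot: [-180.0, -0.0, 4.7]
force: [-0.7, 4.9, 4.9]
gripper_width: 0.2
gripper_force: 2.9
```

Request:
move_arm:
  plan:
    - {"tx": 0,"ty": 0.1,"tz": 0,"wx": 0,"wy": 0,"wz": 0}
    - {"tx": 0,"ty": 0.1,"tz": 0,"wx": 0,"wy": 0,"wz": 0}
    - {"tx": 0,"ty": 0,"tz": 0,"wx": 0,"wy": 0,"wz": 0}

```text
time_s: 5.38
ee_pos: [590.0, -217.4, 162.0]
ee_rot: [-180.0, -0.0, 4.7]
force: [-0.9, 4.8, 6.2]
gripper_width: 0.2
gripper_force: 2.9
```

Request:
move_arm:
  plan:
    - {"tx": 0,"ty": 0.1,"tz": 0,"wx": 0,"wy": 0,"wz": 0}
    - {"tx": 0,"ty": 0.1,"tz": 0,"wx": 0,"wy": 0,"wz": 0}
    - {"tx": 0,"ty": 0,"tz": 0,"wx": 0,"wy": 0,"wz": 0}

```text
time_s: 5.63
ee_pos: [590.2, -219.4, 162.0]
ee_rot: [-180.0, -0.0, 4.7]
force: [-0.7, 5.3, 5.5]
gripper_width: 0.2
gripper_force: 2.9
```

```bash
python3 -c "
from h import *
f=grab_frame('wrist');save('w4',f)
for n in ('w4',):
  f=load(n)
  for roi,lo,hi in (((330,205,60,45),(105,110,60),(125,255,255)),((380,190,60,95),(45,80,40),(85,255,255))):
    r=comp(f,roi,lo,hi);print(n,r[0],r[1],r[2].round(1).tolist())
"
```

```text
w4 1162.28125 [361.21119678 230.69752037] [[338.1, 217.1], [382.6, 216.9], [382.8, 245.4], [338.2, 245.7]]
w4 785.28125 [392.10218108 225.2685526 ] [[381.8, 202.1], [403.1, 202.0], [403.4, 245.5], [382.1, 245.7]]
```

Request:
move_arm:
  plan:
    - {"tx": 0,"ty": 0.1,"tz": 0,"wx": 0,"wy": 0,"wz": 0}
    - {"tx": 0,"ty": 0,"tz": 0,"wx": 0,"wy": 0,"wz": 0}

```text
time_s: 5.85
ee_pos: [590.2, -220.4, 162.0]
ee_rot: [-180.0, -0.0, 4.7]
force: [0.0, 5.1, 5.5]
gripper_width: -0.0
gripper_force: 2.9
```

Request:
move_arm:
  plan:
    - {"tx": 0,"ty": 0.1,"tz": 0,"wx": 0,"wy": 0,"wz": 0}
    - {"tx": 0,"ty": 0,"tz": 0,"wx": 0,"wy": 0,"wz": 0}

```text
time_s: 6.02
ee_pos: [590.3, -220.7, 162.0]
ee_rot: [-179.9, -0.0, 4.7]
force: [-0.4, 6.4, 5.8]
gripper_width: 0.2
gripper_force: 3.8
```

```bash
python3 -c "
from h import *
f=grab_frame('wrist')
c=f['color'];cv2.imwrite('pics/z4.png',cv2.resize(c[190:290,310:450,::-1],None,fx=5,fy=5,interpolation=cv2.INTER_CUBIC))
"
```

```text
(no output)
```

View pics/z4.png

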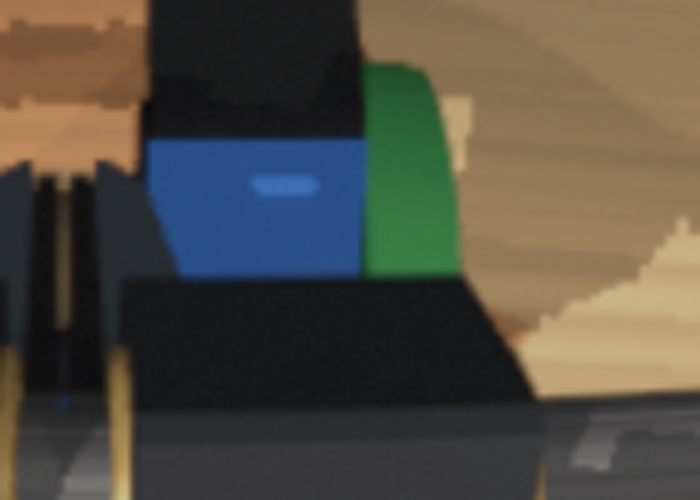

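The band edge at (365,200) now meets the green cap; the last step only moved 0.3 mm. One more nudge to confirm.

Request:
move_arm:
  plan:
    - {"tx": 0,"ty": 0.08,"tz": 0,"wx": 0,"wy": 0,"wz": 0}
    - {"tx": 0,"ty": 0,"tz": 0,"wx": 0,"wy": 0,"wz": 0}

```text
time_s: 6.23
ee_pos: [590.3, -220.7, 162.1]
ee_rot: [-179.8, -0.0, 4.7]
force: [-1.1, 9.2, 6.6]
gripper_width: 0.2
gripper_force: 4.7
```

Request:
move_arm:
  plan:
    - {"tx": 0,"ty": -0.15,"tz": 0,"wx": 0,"wy": 0,"wz": 0}
    - {"tx": 0,"ty": -0.2,"tz": 0,"wx": 0,"wy": 0,"wz": 0}
    - {"tx": 0,"ty": -0.65,"tz": 0,"wx": 0,"wy": 0,"wz": 0}
    - {"tx": 0,"ty": -1,"tz": 0,"wx": 0,"wy": 0,"wz": 0}
    - {"tx": 0,"ty": -0.5,"tz": -1.5,"wx": 0,"wy": 0,"wz": 0}
    - {"tx": 0,"ty": 0,"tz": -3,"wx": 0,"wy": 0,"wz": 0}
    - {"tx": 0,"ty": 0,"tz": -3,"wx": 0,"wy": 0,"wz": 0}
    - {"tx": 0,"ty": 0,"tz": -3,"wx": 0,"wy": 0,"wz": 0}
    - {"tx": 0,"ty": 0,"tz": -3,"wx": 0,"wy": 0,"wz": 0}

```text
time_s: 6.98
ee_pos: [587.8, -197.2, 297.6]
ee_rot: [180.0, 0.1, 4.7]
force: [0.4, -0.2, -0.6]
gripper_width: 0.1
gripper_force: 0.0
```

```bash
python3 -c "
from h import *
f=grab_frame('wrist');save('w5',f)
print(onz(f,*comp(f,(0,0,640,230),(105,130,60),(125,255,255))[1],171,True))
go(390,180,290,150,28)"
```

```text
[ 585.53506596 -239.75825325  171.        ]
at [ 590.4 -198.2  304.6] [179.68  -0.6    4.7 ] w 0.5 F [ 2.  -1.5  4.5] t 7.03
shift cm [-16.88 -39.33   1.46] 16 rows of [-1.055 -2.458  0.092] ; turn wz -2.5360: 23 rows of -0.1103
```

Request:
move_arm:
  plan:
    - {"tx": -1.02,"ty": -2.47,"tz": 0,"wx": 0,"wy": 0,"wz": 0}
    - {"tx": -1.02,"ty": -2.47,"tz": 0,"wx": 0,"wy": 0,"wz": 0}
    - {"tx": -1.02,"ty": -2.47,"tz": 0,"wx": 0,"wy": 0,"wz": 0}
    - {"tx": -1.02,"ty": -2.47,"tz": 0,"wx": 0,"wy": 0,"wz": 0}
    - {"tx": -1.02,"ty": -2.47,"tz": 0,"wx": 0,"wy": 0,"wz": 0}
    - {"tx": -1.02,"ty": -2.47,"tz": 0,"wx": 0,"wy": 0,"wz": 0}
    - {"tx": -1.02,"ty": -2.47,"tz": 0,"wx": 0,"wy": 0,"wz": 0}
    - {"tx": -1.02,"ty": -2.47,"tz": 0,"wx": 0,"wy": 0,"wz": 0}
    - {"tx": -1.02,"ty": -2.47,"tz": 0,"wx": 0,"wy": 0,"wz": 0}
    - {"tx": -1.02,"ty": -2.47,"tz": 0,"wx": 0,"wy": 0,"wz": 0}
    - {"tx": -1.02,"ty": -2.47,"tz": 0,"wx": 0,"wy": 0,"wz": 0}
    - {"tx": -1.02,"ty": -2.47,"tz": 0,"wx": 0,"wy": 0,"wz": 0}
  gripper: 7

```text
time_s: 8.03
ee_pos: [440.9, 88.8, 296.1]
ee_rot: [180.0, 0.0, 4.7]
force: [0.8, -0.0, -0.1]
gripper_width: 70.1
gripper_force: 0.0
```

Request:
move_arm:
  plan:
    - {"tx": -1.02,"ty": -2.47,"tz": 0,"wx": 0,"wy": 0,"wz": 0}
    - {"tx": -1.02,"ty": -2.47,"tz": 0,"wx": 0,"wy": 0,"wz": 0}
    - {"tx": -1.02,"ty": -2.47,"tz": 0,"wx": 0,"wy": 0,"wz": 0}
    - {"tx": -1.02,"ty": -2.47,"tz": 0,"wx": 0,"wy": 0,"wz": 0}
    - {"tx": -1.02,"ty": -2.47,"tz": 0,"wx": 0,"wy": 0,"wz": 0}
    - {"tx": -1.02,"ty": -2.47,"tz": 0,"wx": 0,"wy": 0,"wz": 0}
    - {"tx": 0,"ty": 0,"tz": 0,"wx": 0,"wy": 0,"wz": 0}
    - {"tx": 0,"ty": 0,"tz": 0,"wx": 0,"wy": 0,"wz": 0}
    - {"tx": 0,"ty": 0,"tz": 0,"wx": 0,"wy": 0,"wz": 0}

```text
time_s: 8.78
ee_pos: [368.9, 230.1, 296.3]
ee_rot: [179.9, -0.0, 4.7]
force: [-0.7, 0.2, -0.6]
gripper_width: 70.0
gripper_force: 0.0
```

```bash
python3 -c "
from h import *
f=grab_frame('wrist');save('w6',f)
go(445,205,290,150,28)"
```

```text
at [369.1 229.8 296.4] [ 1.7995e+02 -1.0000e-02  4.6600e+00] w 70.1 F [-1.  -0.5 -0.1] t 8.83
shift cm [7.36 3.09 0.64] 3 rows of [2.453 1.031 0.212] ; turn wz -2.5367: 23 rows of -0.1103
```

View pics/w6.png

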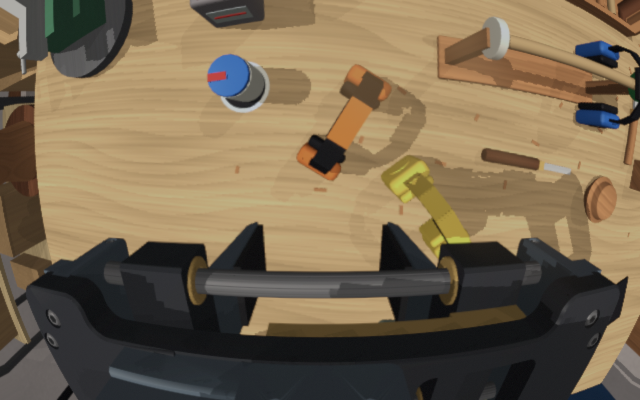

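Wrist: orange strip centred near (351,120), canister lid (229,76) with red stripe at (216,77), scanner front edge at (230,12).

```bash
python3 -c "
from h import *
f=load('w6')
c=f['color'][115:126,349:353].reshape(-1,3);h=cv2.cvtColor(c[None],cv2.COLOR_RGB2HSV)[0];print(h.min(0),h.max(0))
for lo,hi in (((8,190,150),(14,255,255)),((8,170,140),(15,255,255))):
  b=comp(f,(325,85,60,65),lo,hi);P=[onz(f,*c,150,True) for c in b[2]]
  print(b[0],b[1],'orange',onz(f,*b[1],150,True),np.round(P,1)[:,:2].tolist())
  e=sorted([(P[1]-P[0]),(P[2]-P[1])],key=lambda v:-np.linalg.norm(v));print('yaw',np.degrees(np.arctan2(e[0][1],e[0][0])),[np.linalg.norm(v).round(1) for v in e])
cv2.imwrite('pics/z6.png',np.hstack([cv2.resize(f['color'][y:y+60,x:x+80,::-1],(400,300),interpolation=cv2.INTER_CUBIC) for x,y in ((195,45),(312,90))]+[]))
cv2.imwrite('pics/z6.png',np.vstack([cv2.imread('pics/z6.png'),cv2.resize(f['color'][0:35,185:285,::-1],(800,280),interpolation=cv2.INTER_CUBIC)]))
"
```

```text
[ 14 165 187] [ 15 170 188]Traceback (most recent call last):
  File "<string>", line 6, in <module>
    b=comp(f,(325,85,60,65),lo,hi);P=[onz(f,*c,150,True) for c in b[2]]
  File "h.py", line 25, in comp
    k=max(cv2.findContours(m,cv2.RETR_EXTERNAL,cv2.CHAIN_APPROX_NONE)[0],key=cv2.contourArea)
ValueError: max() iterable argument is empty
```

```bash
python3 -c "
from h import *
f=load('w6')
b=comp(f,(325,85,60,65),(12,150,165),(16,180,205),);P=[onz(f,*c,150,True) for c in b[2]]
print(b[0],b[1],'orange',onz(f,*b[1],150,True),np.round(P,1)[:,:2].tolist())
e=sorted([(P[1]-P[0]),(P[2]-P[1])],key=lambda v:-np.linalg.norm(v));print('yaw',np.degrees(np.arctan2(e[0][1],e[0][0])),[np.linalg.norm(v).round(1) for v in e])
a=np.hstack([cv2.resize(f['color'][y:y+60,x:x+80,::-1],(400,300),interpolation=cv2.INTER_CUBIC) for x,y in ((195,45),(312,90))])
cv2.imwrite('pics/z6.png',np.vstack([a,cv2.resize(f['color'][0:35,185:285,::-1],(800,280),interpolation=cv2.INTER_CUBIC)]))
"
```

```text
1091.25 [349.15786082 122.45308801] orange [444.68672913 208.26560307 150.        ] [[428.1, 229.9], [472.3, 207.9], [461.7, 186.2], [417.1, 208.3]]
yaw -26.546385921226015 [np.float64(49.4), np.float64(24.1)]
```

View pics/z6.png

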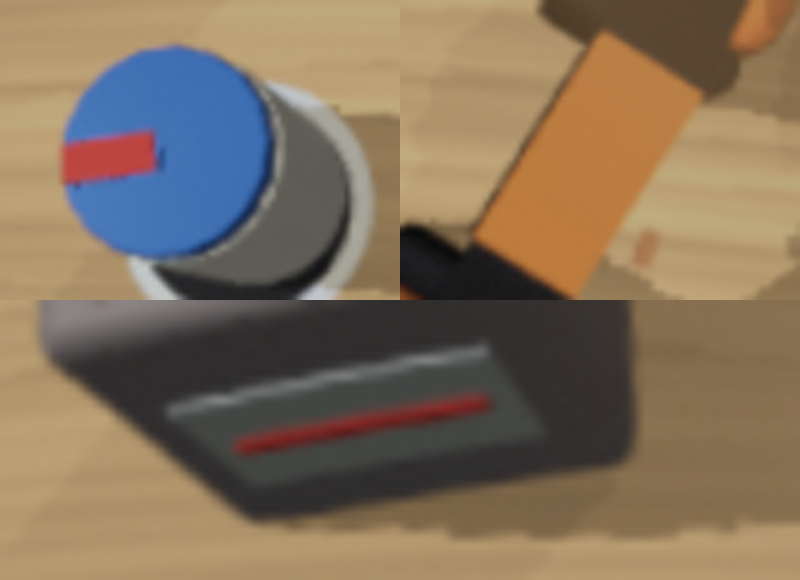

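Crop: strip corners (605,30),(703,93),(575,300),(475,238); lid centre (168,152), stripe tip (63,165); window line (240,446)-(490,404); scanner foot edge (250,520)-(630,462).

```bash
python3 -c "
from h import *
f=load('w6')
O=lambda u,v:onz(f,312+u/5-.4,90+v/5-.4,150,True)[:2]
P=[O(*c) for c in ((205,30),(303,93),(175,300),(75,238))]
print('orange',np.mean(P,0),np.round(P,1).tolist());e=P[0]+P[1]-P[2]-P[3];print('yaw',np.degrees(np.arctan2(e[1],e[0])),np.linalg.norm(e)/2)
L=lambda u,v,z:onz(f,195+u/5-.4,45+v/5-.4,z,True)[:2]
c=L(168,152,100);t=L(63,165,100);i=L(155,152,100);print('lid',c,'tip',t,i,'yaw',np.degrees(np.arctan2(*(t-c)[::-1])),np.degrees(np.arctan2(*(t-i)[::-1])))
W=lambda u,v,z:onz(f,185+u/8-.4,(v-300)/8-.4,z,True)[:2]
for a,b,z in (((240,446),(490,404),55),((250,520),(630,462),0)):
  a=W(*a,z);b=W(*b,z);d=b-a;print('scan',a,b,'mid',(a+b)/2,np.linalg.norm(d),'x yaw',np.degrees(np.arctan2(d[0],-d[1])*1) )
print('spot rim', [L(*p,0).round(1).tolist() for p in ((373,190),(320,85),(130,262))])
"
```

```text
orange [444.62995651 207.85212934] [[472.6, 207.2], [461.8, 186.1], [416.6, 208.3], [427.5, 229.8]]
yaw -26.378099119281753 50.451251138619874
lid [493.89010829 353.04013139] tip [490.85475105 380.24628139] [493.89512414 356.37534194] yaw 96.36609371503415 97.25851731142181
scan [584.26493695 396.33061976] [590.50172316 351.6138897 ] mid [587.38333005 373.97225473] 45.14956753916815 x yaw 7.940006028657253
scan [586.71408923 413.51301634] [597.31405226 337.88927986] mid [592.01407075 375.7011481 ] 76.36300632778612 x yaw 7.979002637333735
spot rim [[496.7, 319.4], [529.0, 338.5], [472.7, 394.6]]
```

Request:
move_arm:
  plan:
    - {"tx": 2.45,"ty": 0.93,"tz": 0,"wx": 0,"wy": 0,"wz": 0}
    - {"tx": 2.45,"ty": 0.93,"tz": 0,"wx": 0,"wy": 0,"wz": 0}
    - {"tx": 2.45,"ty": 0.94,"tz": 0,"wx": 0,"wy": 0,"wz": 0}
    - {"tx": 0,"ty": 0,"tz": 0,"wx": 0,"wy": 0,"wz": -0.118}
    - {"tx": 0,"ty": 0,"tz": 0,"wx": 0,"wy": 0,"wz": -0.118}
    - {"tx": 0,"ty": 0,"tz": 0,"wx": 0,"wy": 0,"wz": -0.118}
    - {"tx": 0,"ty": 0,"tz": 0,"wx": 0,"wy": 0,"wz": -0.118}
    - {"tx": 0,"ty": 0,"tz": 0,"wx": 0,"wy": 0,"wz": -0.118}
    - {"tx": 0,"ty": 0,"tz": 0,"wx": 0,"wy": 0,"wz": -0.118}
    - {"tx": 0,"ty": 0,"tz": 0,"wx": 0,"wy": 0,"wz": -0.118}
    - {"tx": 0,"ty": 0,"tz": 0,"wx": 0,"wy": 0,"wz": -0.118}
    - {"tx": 0,"ty": 0,"tz": 0,"wx": 0,"wy": 0,"wz": -0.118}

```text
time_s: 9.83
ee_pos: [445.1, 207.3, 296.4]
ee_rot: [180.0, 0.0, 65.7]
force: [0.1, -0.6, 0.1]
gripper_width: 69.8
gripper_force: 0.0
```

Request:
move_arm:
  plan:
    - {"tx": 0,"ty": 0,"tz": 0,"wx": 0,"wy": 0,"wz": -0.118}
    - {"tx": 0,"ty": 0,"tz": 0,"wx": 0,"wy": 0,"wz": -0.118}
    - {"tx": 0,"ty": 0,"tz": 0,"wx": 0,"wy": 0,"wz": -0.118}
    - {"tx": 0,"ty": 0,"tz": 0,"wx": 0,"wy": 0,"wz": -0.118}
    - {"tx": 0,"ty": 0,"tz": 0,"wx": 0,"wy": 0,"wz": -0.118}
    - {"tx": 0,"ty": 0,"tz": 0,"wx": 0,"wy": 0,"wz": -0.118}
    - {"tx": 0,"ty": 0,"tz": 0,"wx": 0,"wy": 0,"wz": -0.118}
    - {"tx": 0,"ty": 0,"tz": 0,"wx": 0,"wy": 0,"wz": -0.118}
    - {"tx": 0,"ty": 0,"tz": 0,"wx": 0,"wy": 0,"wz": -0.118}
    - {"tx": 0,"ty": 0,"tz": 0,"wx": 0,"wy": 0,"wz": -0.118}
    - {"tx": 0,"ty": 0,"tz": 0,"wx": 0,"wy": 0,"wz": -0.118}
    - {"tx": 0,"ty": 0,"tz": 0,"wx": 0,"wy": 0,"wz": -0.118}

```text
time_s: 10.83
ee_pos: [445.1, 207.3, 296.4]
ee_rot: [-180.0, 0.0, 146.9]
force: [-0.3, -0.0, -0.1]
gripper_width: 69.5
gripper_force: 0.0
```

```bash
python3 -c "
from h import *
go(444.6,207.9,137.5,153.6,28)"
```

```text
at [445.1 207.3 296.4] [-1.7997e+02  2.0000e-02  1.4687e+02] w 69.5 F [-0.3 -0.  -0.1] t 10.83
shift cm [ 0.07  0.03 15.89] 6 rows of [0.012 0.004 2.649] ; turn wz -0.1174: 2 rows of -0.0587
```

Request:
move_arm:
  plan:
    - {"tx": 0.07,"ty": 0.03,"tz": 0,"wx": 0,"wy": 0,"wz": -0.117}
    - {"tx": 0,"ty": 0,"tz": 2.5,"wx": 0,"wy": 0,"wz": 0}
    - {"tx": 0,"ty": 0,"tz": 2.5,"wx": 0,"wy": 0,"wz": 0}
    - {"tx": 0,"ty": 0,"tz": 2.5,"wx": 0,"wy": 0,"wz": 0}
    - {"tx": 0,"ty": 0,"tz": 2.5,"wx": 0,"wy": 0,"wz": 0}
    - {"tx": 0,"ty": 0,"tz": 2.5,"wx": 0,"wy": 0,"wz": 0}
    - {"tx": 0,"ty": 0,"tz": 2,"wx": 0,"wy": 0,"wz": 0}
    - {"tx": 0,"ty": 0,"tz": 1.4,"wx": 0,"wy": 0,"wz": 0}
    - {"tx": 0,"ty": 0,"tz": 0,"wx": 0,"wy": 0,"wz": 0}
    - {"tx": 0,"ty": 0,"tz": 0,"wx": 0,"wy": 0,"wz": 0}

```text
time_s: 11.67
ee_pos: [444.3, 208.2, 137.3]
ee_rot: [-179.9, -0.0, 153.3]
force: [0.4, -0.5, 0.5]
gripper_width: 70.4
gripper_force: 0.0
```

Request:
move_arm:
  plan:
    - {"tx": 0,"ty": 0,"tz": 0,"wx": 0,"wy": 0,"wz": 0}
    - {"tx": 0,"ty": 0,"tz": 0,"wx": 0,"wy": 0,"wz": 0}
    - {"tx": 0,"ty": 0,"tz": 0,"wx": 0,"wy": 0,"wz": 0}
    - {"tx": 0,"ty": 0,"tz": 0,"wx": 0,"wy": 0,"wz": 0}
    - {"tx": 0,"ty": 0,"tz": 0,"wx": 0,"wy": 0,"wz": 0}
    - {"tx": 0,"ty": 0,"tz": 0,"wx": 0,"wy": 0,"wz": 0}
    - {"tx": 0,"ty": 0,"tz": 0,"wx": 0,"wy": 0,"wz": 0}
    - {"tx": 0,"ty": 0,"tz": 0,"wx": 0,"wy": 0,"wz": 0}
  gripper: 1
  force: 25

```text
time_s: 12.33
ee_pos: [444.1, 209.2, 137.8]
ee_rot: [-180.0, 0.0, 153.4]
force: [-1.1, -0.4, 1.7]
gripper_width: 25.3
gripper_force: 25.0
```

```bash
python3 -c "
from h import *
go(444.6,207.9,330,184.7,28)"
```

```text
at [444.1 209.2 137.8] [-1.8000e+02  1.0000e-02  1.5337e+02] w 25.3 F [-1.1 -0.4  1.7] t 12.33
shift cm [ -0.1   -0.1  -19.22] 7 rows of [-0.015 -0.014 -2.746] ; turn wz -0.5469: 5 rows of -0.1094
```

Request:
move_arm:
  plan:
    - {"tx": 0,"ty": 0,"tz": -0.5,"wx": 0,"wy": 0,"wz": 0}
    - {"tx": 0,"ty": 0,"tz": -1.5,"wx": 0,"wy": 0,"wz": 0}
    - {"tx": 0,"ty": 0,"tz": -2,"wx": 0,"wy": 0,"wz": 0}
    - {"tx": 0,"ty": 0,"tz": -2,"wx": 0,"wy": 0,"wz": 0}
    - {"tx": 0,"ty": 0,"tz": -2,"wx": 0,"wy": 0,"wz": 0}
    - {"tx": 0,"ty": 0,"tz": -2,"wx": 0,"wy": 0,"wz": 0}
    - {"tx": 0,"ty": 0,"tz": -2,"wx": 0,"wy": 0,"wz": 0}
    - {"tx": 0,"ty": 0,"tz": -2,"wx": 0,"wy": 0,"wz": 0}
    - {"tx": 0,"ty": 0,"tz": -2,"wx": 0,"wy": 0,"wz": 0}
    - {"tx": 0,"ty": 0,"tz": -2,"wx": 0,"wy": 0,"wz": 0}
    - {"tx": 0,"ty": 0,"tz": -2,"wx": 0,"wy": 0,"wz": 0}

```text
time_s: 13.25
ee_pos: [443.7, 209.1, 338.5]
ee_rot: [-180.0, -0.0, 153.4]
force: [1.1, -0.7, -2.2]
gripper_width: 25.7
gripper_force: 25.0
```

Request:
move_arm:
  plan:
    - {"tx": -0.7,"ty": -0.7,"tz": 0,"wx": 0,"wy": 0,"wz": 0}
    - {"tx": -1.5,"ty": -1.4,"tz": 0,"wx": 0,"wy": 0,"wz": 0}
    - {"tx": -1.5,"ty": -1.4,"tz": 0,"wx": 0,"wy": 0,"wz": 0}
    - {"tx": -1.5,"ty": -1.4,"tz": 0,"wx": 0,"wy": 0,"wz": 0}
    - {"tx": -1.5,"ty": -1.4,"tz": 0,"wx": 0,"wy": 0,"wz": 0}
    - {"tx": -1.5,"ty": -1.4,"tz": 0,"wx": 0,"wy": 0,"wz": 0}
    - {"tx": -1.5,"ty": -1.4,"tz": 0,"wx": 0,"wy": 0,"wz": 0}
    - {"tx": -1.5,"ty": -1.4,"tz": 0,"wx": 0,"wy": 0,"wz": 0}
    - {"tx": -1.5,"ty": -1.4,"tz": 0,"wx": 0,"wy": 0,"wz": 0}
    - {"tx": -1.5,"ty": -1.4,"tz": 0,"wx": 0,"wy": 0,"wz": 0}
    - {"tx": -1.5,"ty": -1.4,"tz": 0,"wx": 0,"wy": 0,"wz": 0}
    - {"tx": -1.5,"ty": -1.4,"tz": 0,"wx": 0,"wy": 0,"wz": 0}

```text
time_s: 14.25
ee_pos: [525.2, -13.5, 336.0]
ee_rot: [-179.9, -0.1, 153.4]
force: [-0.6, 0.1, -2.2]
gripper_width: 25.9
gripper_force: 25.0
```

Request:
move_arm:
  plan:
    - {"tx": -1.5,"ty": -1.4,"tz": 0,"wx": 0,"wy": 0,"wz": 0}
    - {"tx": -1.5,"ty": -1.4,"tz": 0,"wx": 0,"wy": 0,"wz": 0}
    - {"tx": -1.5,"ty": -1.4,"tz": 0,"wx": 0,"wy": 0,"wz": 0}
    - {"tx": -1.5,"ty": -1.4,"tz": 0,"wx": 0,"wy": 0,"wz": 0}
    - {"tx": -1.5,"ty": -1.4,"tz": 0,"wx": 0,"wy": 0,"wz": 0}
    - {"tx": -1.5,"ty": -1.4,"tz": 0,"wx": 0,"wy": 0,"wz": 0}
    - {"tx": 0,"ty": 0,"tz": 0,"wx": 0,"wy": 0,"wz": -0.11}
    - {"tx": 0,"ty": 0,"tz": 0,"wx": 0,"wy": 0,"wz": -0.11}
    - {"tx": 0,"ty": 0,"tz": 0,"wx": 0,"wy": 0,"wz": -0.11}
    - {"tx": 0,"ty": 0,"tz": 0,"wx": 0,"wy": 0,"wz": -0.11}
    - {"tx": 0,"ty": 0,"tz": 0,"wx": 0,"wy": 0,"wz": -0.107}
    - {"tx": 0,"ty": 0,"tz": 0,"wx": 0,"wy": 0,"wz": 0}

```text
time_s: 15.25
ee_pos: [567.8, -127.9, 336.0]
ee_rot: [180.0, -0.2, -175.2]
force: [-1.0, -0.0, -2.2]
gripper_width: 25.8
gripper_force: 25.0
```

```bash
python3 -c "
from h import *
go(586.6,-175.3,337,184.7,28)
for n in('wrist','top','scene'): save(n+'7',grab_frame(n))
w=cv2.imread('pics/wrist7.png');t=cv2.imread('pics/top7.png')
cv2.imwrite('pics/z7.png',np.hstack([cv2.resize(w,(480,300)),cv2.resize(t[110:230,270:430],(320,240))[:, :] if 0 else cv2.resize(t[110:260,270:430],(320,300))]))
"
```

```text
at [ 567.8 -127.9  336. ] [ 1.7998e+02 -1.6000e-01 -1.7522e+02] w 25.8 F [-1.  -0.  -2.2] t 15.25
shift cm [-1.48 -4.88 -0.1 ] 2 rows of [-0.741 -2.44  -0.052] ; turn wz 0.0014: 1 rows of 0.0014
```

View pics/z7.png

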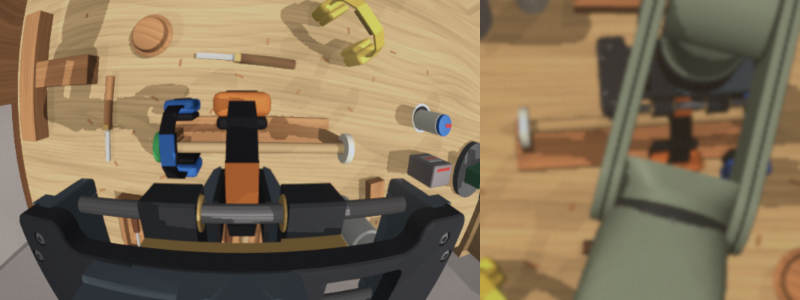

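Request:
move_arm:
  plan:
    - {"tx": -0.5,"ty": -1.6,"tz": 0,"wx": 0,"wy": 0,"wz": 0}
    - {"tx": -0.5,"ty": -1.6,"tz": 0,"wx": 0,"wy": 0,"wz": 0}
    - {"tx": -0.48,"ty": -1.68,"tz": 0,"wx": 0,"wy": 0,"wz": 0}
    - {"tx": 0,"ty": 0,"tz": 0,"wx": 0,"wy": 0,"wz": 0}
    - {"tx": 0,"ty": 0,"tz": 0,"wx": 0,"wy": 0,"wz": 0}

```text
time_s: 15.82
ee_pos: [587.6, -176.3, 336.8]
ee_rot: [180.0, -0.1, -175.4]
force: [-1.3, -0.4, -2.1]
gripper_width: 25.6
gripper_force: 25.0
```

```bash
python3 -c "
from h import *
go(586.6,-175.3,165,184.7,28)
f=grab_frame('scene');cv2.imwrite('pics/s8.png',cv2.resize(f['color'][150:310,230:400,::-1],(680,600)))
"
```

```text
at [ 587.6 -176.3  336.8] [ 1.7999e+02 -6.0000e-02 -1.7544e+02] w 25.6 F [-1.3 -0.4 -2.1] t 15.82
shift cm [ 0.09  0.11 17.18] 7 rows of [0.014 0.016 2.454] ; turn wz -0.0025: 1 rows of -0.0025
```

Request:
move_arm:
  plan:
    - {"tx": 0.1,"ty": 0.1,"tz": 1,"wx": 0,"wy": 0,"wz": 0}
    - {"tx": 0,"ty": 0,"tz": 1.8,"wx": 0,"wy": 0,"wz": 0}
    - {"tx": 0,"ty": 0,"tz": 1.8,"wx": 0,"wy": 0,"wz": 0}
    - {"tx": 0,"ty": 0,"tz": 1.8,"wx": 0,"wy": 0,"wz": 0}
    - {"tx": 0,"ty": 0,"tz": 1.8,"wx": 0,"wy": 0,"wz": 0}
    - {"tx": 0,"ty": 0,"tz": 1.8,"wx": 0,"wy": 0,"wz": 0}
    - {"tx": 0,"ty": 0,"tz": 1.8,"wx": 0,"wy": 0,"wz": 0}
    - {"tx": 0,"ty": 0,"tz": 1.8,"wx": 0,"wy": 0,"wz": 0}
    - {"tx": 0,"ty": 0,"tz": 1.5,"wx": 0,"wy": 0,"wz": 0}
    - {"tx": 0,"ty": 0,"tz": 1,"wx": 0,"wy": 0,"wz": 0}
    - {"tx": 0,"ty": 0,"tz": 0.4,"wx": 0,"wy": 0,"wz": 0}
    - {"tx": 0,"ty": 0,"tz": 0,"wx": 0,"wy": 0,"wz": 0}

```text
time_s: 16.87
ee_pos: [585.8, -173.4, 172.0]
ee_rot: [180.0, -0.1, -175.3]
force: [-0.8, -0.5, -1.8]
gripper_width: 25.7
gripper_force: 25.0
```

Request:
move_arm:
  plan:
    - {"tx": 0,"ty": 0,"tz": 0.2,"wx": 0,"wy": 0,"wz": 0}
    - {"tx": 0,"ty": 0,"tz": 0.2,"wx": 0,"wy": 0,"wz": 0}
    - {"tx": 0,"ty": 0,"tz": 0,"wx": 0,"wy": 0,"wz": 0}

```text
time_s: 17.12
ee_pos: [586.5, -173.8, 169.2]
ee_rot: [-180.0, 0.1, -175.3]
force: [0.9, -0.4, -2.0]
gripper_width: 25.6
gripper_force: 25.0
```

Request:
move_arm:
  plan:
    - {"tx": 0,"ty": 0,"tz": 0.1,"wx": 0,"wy": 0,"wz": 0}
    - {"tx": 0,"ty": 0,"tz": 0.1,"wx": 0,"wy": 0,"wz": 0}
    - {"tx": 0,"ty": 0,"tz": 0,"wx": 0,"wy": 0,"wz": 0}

```text
time_s: 17.37
ee_pos: [586.2, -173.7, 166.7]
ee_rot: [-180.0, 0.0, -175.3]
force: [-0.2, -0.8, -2.3]
gripper_width: 25.6
gripper_force: 25.0
```

Request:
move_arm:
  plan:
    - {"tx": 0,"ty": 0,"tz": 0.2,"wx": 0,"wy": 0,"wz": 0}
    - {"tx": 0,"ty": 0,"tz": 0.2,"wx": 0,"wy": 0,"wz": 0}
    - {"tx": 0,"ty": 0,"tz": 0.1,"wx": 0,"wy": 0,"wz": 0}
    - {"tx": 0,"ty": 0,"tz": 0,"wx": 0,"wy": 0,"wz": 0}

```text
time_s: 17.7
ee_pos: [585.9, -173.7, 161.2]
ee_rot: [180.0, -0.0, -175.3]
force: [-0.5, 0.5, -2.1]
gripper_width: 25.7
gripper_force: 25.0
```

Request:
move_arm:
  plan:
    - {"tx": 0,"ty": 0,"tz": 0.1,"wx": 0,"wy": 0,"wz": 0}
    - {"tx": 0,"ty": 0,"tz": 0.1,"wx": 0,"wy": 0,"wz": 0}
    - {"tx": 0,"ty": 0,"tz": 0,"wx": 0,"wy": 0,"wz": 0}

```text
time_s: 17.95
ee_pos: [586.1, -173.7, 159.4]
ee_rot: [180.0, -0.0, -175.3]
force: [0.2, -0.8, -1.7]
gripper_width: 26.1
gripper_force: 25.0
```

Request:
move_arm:
  plan:
    - {"tx": 0,"ty": 0,"tz": 0.1,"wx": 0,"wy": 0,"wz": 0}
    - {"tx": 0,"ty": 0,"tz": 0,"wx": 0,"wy": 0,"wz": 0}

```text
time_s: 18.12
ee_pos: [586.3, -173.8, 158.8]
ee_rot: [-180.0, 0.0, -175.3]
force: [1.0, 0.4, -1.7]
gripper_width: 26.2
gripper_force: 25.0
```

Request:
move_arm:
  plan:
    - {"tx": 0,"ty": 0,"tz": 0.1,"wx": 0,"wy": 0,"wz": 0}
    - {"tx": 0,"ty": 0,"tz": 0,"wx": 0,"wy": 0,"wz": 0}

```text
time_s: 18.28
ee_pos: [586.3, -173.8, 158.7]
ee_rot: [-180.0, 0.1, -175.3]
force: [-1.3, -0.3, 4.7]
gripper_width: 25.7
gripper_force: 25.0
```

```bash
python3 -c "
from h import *
go(586.6,-175.3,165,184.7,28)
f=grab_frame('scene');cv2.imwrite('pics/s8.png',cv2.resize(f['color'][150:310,230:400,::-1],(600,565)))
go(586.6,-175.3,165,184.7,28)
"
```

```text
at [ 586.3 -173.8  158.7] [-1.7997e+02  5.0000e-02 -1.7529e+02] w 25.7 F [-1.3 -0.3  4.7] t 18.28
shift cm [-0.02 -0.15 -0.63] 1 rows of [-0.017 -0.155 -0.631] ; turn wz 0.0002: 1 rows of 0.0002
at [ 586.3 -173.8  158.7] [-1.7997e+02  5.0000e-02 -1.7529e+02] w 25.4 F [-1.6 -0.1  4.9] t 18.33
shift cm [-0.02 -0.16 -0.63] 1 rows of [-0.017 -0.157 -0.635] ; turn wz 0.0002: 1 rows of 0.0002
```

View pics/s8.png

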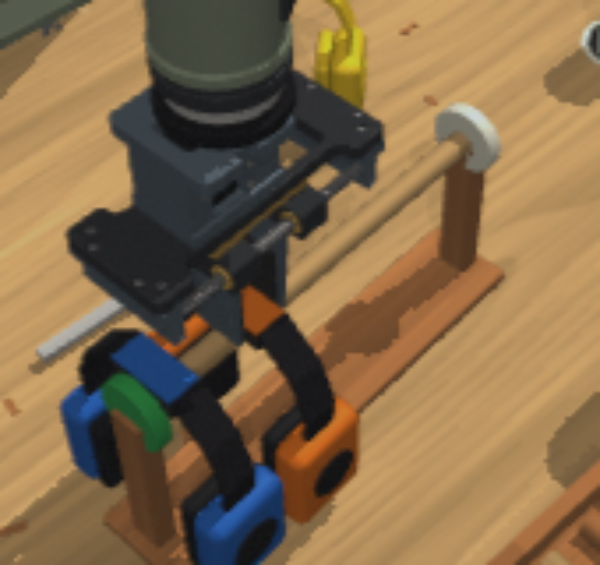

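Orange is astride next to blue, resting (force has reversed to +4.7 N). Release and lift.

Request:
move_arm:
  plan:
    - {"tx": 0,"ty": 0,"tz": 0,"wx": 0,"wy": 0,"wz": 0}
    - {"tx": 0,"ty": 0,"tz": 0,"wx": 0,"wy": 0,"wz": 0}
    - {"tx": 0,"ty": 0,"tz": 0,"wx": 0,"wy": 0,"wz": 0}
    - {"tx": 0,"ty": 0,"tz": 0,"wx": 0,"wy": 0,"wz": 0}
    - {"tx": 0,"ty": 0,"tz": -0.5,"wx": 0,"wy": 0,"wz": 0}
    - {"tx": 0,"ty": 0,"tz": -1,"wx": 0,"wy": 0,"wz": 0}
    - {"tx": 0,"ty": 0,"tz": -2,"wx": 0,"wy": 0,"wz": 0}
    - {"tx": 0,"ty": 0,"tz": -3,"wx": 0,"wy": 0,"wz": 0}
    - {"tx": 0,"ty": 0,"tz": -3,"wx": 0,"wy": 0,"wz": 0}
    - {"tx": 0,"ty": 0,"tz": -3,"wx": 0,"wy": 0,"wz": 0}
    - {"tx": 0,"ty": 0,"tz": 0,"wx": 0,"wy": 0,"wz": 0}
  gripper: 4.6

```text
time_s: 19.25
ee_pos: [589.0, -174.6, 290.8]
ee_rot: [-179.7, 0.7, -175.3]
force: [0.5, -0.6, 1.5]
gripper_width: 46.3
gripper_force: 0.0
```

```bash
python3 -c "
from h import *
go(390,320,284,100,28)
f=grab_frame('wrist');save('w9',f)
for nm,lo,hi in (('blue',(105,130,60),(125,255,255)),('or',(5,170,150),(16,255,255))):
  m=cv2.inRange(cv2.cvtColor(f['color'],cv2.COLOR_RGB2HSV),lo,hi);k,_,st,ce=cv2.connectedComponentsWithStats(m)
  print(nm,[(st[i].tolist(),onz(f,*ce[i],171,True).round(1).tolist()) for i in range(1,k) if st[i,4]>150 and st[i,1]<250])
go(390,320,284,100,28)
"
```

```text
at [ 589.  -174.6  290.8] [-179.69    0.74 -175.29] w 46.3 F [ 0.5 -0.6  1.5] t 19.25
shift cm [15.76 50.93  0.68] 20 rows of [0.788 2.546 0.034] ; turn wz 1.4786: 14 rows of 0.1056
blue [([245, 116, 51, 22, 690], [522.8, -227.2, 171.0]), ([617, 147, 17, 29, 346], [497.8, 240.4, 171.0]), ([242, 167, 55, 66, 1636], [595.3, -234.7, 171.0])]
or [([301, 117, 48, 20, 487], [519.2, -180.8, 171.0]), ([302, 170, 45, 64, 1514], [593.4, -173.9, 171.0])]
at [ 587.9 -174.3  287.7] [-179.79    0.5  -175.29] w 45.9 F [-0.   0.1 -0.6] t 19.3
shift cm [15.67 50.89  0.37] 20 rows of [0.783 2.544 0.018] ; turn wz 1.4785: 14 rows of 0.1056
```

Request:
move_arm:
  plan:
    - {"tx": 0.29,"ty": 1.5,"tz": 0,"wx": 0,"wy": 0,"wz": 0}
    - {"tx": 0.29,"ty": 2.5,"tz": 0,"wx": 0,"wy": 0,"wz": 0}
    - {"tx": 0.29,"ty": 2.5,"tz": 0,"wx": 0,"wy": 0,"wz": 0}
    - {"tx": 0.29,"ty": 2.5,"tz": 0,"wx": 0,"wy": 0,"wz": 0}
    - {"tx": 0.29,"ty": 2.5,"tz": 0,"wx": 0,"wy": 0,"wz": 0}
    - {"tx": 0.29,"ty": 2.5,"tz": 0,"wx": 0,"wy": 0,"wz": 0}
    - {"tx": 0.29,"ty": 2.5,"tz": 0,"wx": 0,"wy": 0,"wz": 0}
    - {"tx": 0.29,"ty": 2.5,"tz": 0,"wx": 0,"wy": 0,"wz": 0}
    - {"tx": 0.29,"ty": 2.5,"tz": 0,"wx": 0,"wy": 0,"wz": 0}
    - {"tx": 0.29,"ty": 2.5,"tz": 0,"wx": 0,"wy": 0,"wz": 0}
    - {"tx": 0.29,"ty": 2.5,"tz": 0,"wx": 0,"wy": 0,"wz": 0}
    - {"tx": 0.29,"ty": 2.5,"tz": 0,"wx": 0,"wy": 0,"wz": 0}
  gripper: 9

```text
time_s: 20.3
ee_pos: [525.9, 114.1, 281.3]
ee_rot: [180.0, -0.2, -175.3]
force: [0.5, -0.0, 0.4]
gripper_width: 89.7
gripper_force: 0.0
```

Request:
move_arm:
  plan:
    - {"tx": 0.29,"ty": 2.5,"tz": 0,"wx": 0,"wy": 0,"wz": 0}
    - {"tx": 0.29,"ty": 2.5,"tz": 0,"wx": 0,"wy": 0,"wz": 0}
    - {"tx": 0.29,"ty": 2.5,"tz": 0,"wx": 0,"wy": 0,"wz": 0}
    - {"tx": 0.29,"ty": 2.5,"tz": 0,"wx": 0,"wy": 0,"wz": 0}
    - {"tx": 0.29,"ty": 2.5,"tz": 0,"wx": 0,"wy": 0,"wz": 0}
    - {"tx": 0.29,"ty": 2.5,"tz": 0,"wx": 0,"wy": 0,"wz": 0}
    - {"tx": 0,"ty": 0,"tz": 0,"wx": 0,"wy": 0,"wz": 0.12}
    - {"tx": 0,"ty": 0,"tz": 0,"wx": 0,"wy": 0,"wz": 0.12}
    - {"tx": 0,"ty": 0,"tz": 0,"wx": 0,"wy": 0,"wz": 0.12}
    - {"tx": 0,"ty": 0,"tz": 0,"wx": 0,"wy": 0,"wz": 0.12}
    - {"tx": 0,"ty": 0,"tz": 0,"wx": 0,"wy": 0,"wz": 0.12}
    - {"tx": 0,"ty": 0,"tz": 0,"wx": 0,"wy": 0,"wz": 0.12}

```text
time_s: 21.3
ee_pos: [496.5, 260.7, 281.2]
ee_rot: [-179.8, -0.1, 143.1]
force: [0.2, -0.4, 0.5]
gripper_width: 89.8
gripper_force: 0.0
```

Request:
move_arm:
  plan:
    - {"tx": 0,"ty": 0,"tz": 0,"wx": 0,"wy": 0,"wz": 0.12}
    - {"tx": 0,"ty": 0,"tz": 0,"wx": 0,"wy": 0,"wz": 0.12}
    - {"tx": 0,"ty": 0,"tz": 0,"wx": 0,"wy": 0,"wz": 0.12}
    - {"tx": 0,"ty": 0,"tz": 0,"wx": 0,"wy": 0,"wz": 0.12}
    - {"tx": 0,"ty": 0,"tz": 0,"wx": 0,"wy": 0,"wz": 0.12}
    - {"tx": 0,"ty": 0,"tz": 0,"wx": 0,"wy": 0,"wz": 0.12}
    - {"tx": 0,"ty": 0,"tz": 0,"wx": 0,"wy": 0,"wz": 0}

```text
time_s: 21.88
ee_pos: [496.7, 260.6, 281.4]
ee_rot: [-179.8, 0.0, 102.1]
force: [-0.1, -0.4, 0.5]
gripper_width: 90.2
gripper_force: 0.0
```

```bash
python3 -c "
from h import *
f=grab_frame('wrist');save('w10',f);go(494,354,75,145,28)
c=f['color'][:230,:,::-1].copy();s=load('scene0')
g=grab_frame('scene');save('s10',g)
cv2.imwrite('pics/z10.png',np.vstack([cv2.resize(c,(800,288)),cv2.resize(g['color'][170:305,240:400,::-1],(364,307))[:, :] if 0 else np.hstack([cv2.resize(g['color'][170:305,240:400,::-1],(364,307)),cv2.resize(w[90:260,200:440,::-1] if (w:=load('w9')['color']) is not None else 0,(436,307))])]))
"
```

```text
at [496.8 260.6 281.5] [-1.7985e+02  3.0000e-02  1.0237e+02] w 89.9 F [ 0.7  0.1 -0.7] t 21.93
shift cm [ 9.18  1.72 20.65] 9 rows of [1.02  0.191 2.295] ; turn wz -0.7440: 7 rows of -0.1063
```

View pics/z10.png

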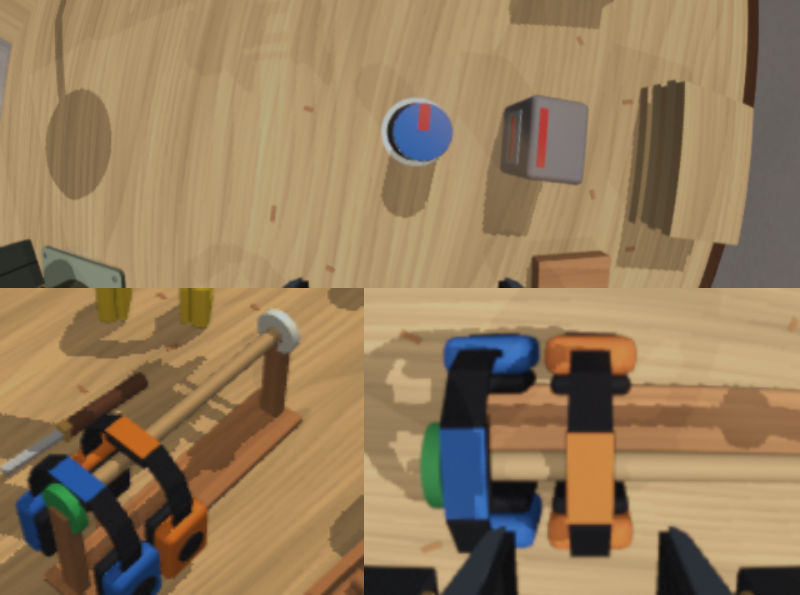

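Both pairs hang straight, blue against green. Lid at about (421,132)/1.25 px with the stripe pointing up, scanner bar at (542,137)/1.25. That was my 11th image, one past the limit of 10, so from here I'll work only from numbers.

```bash
cat >> h.py <<'E'
def can(f,roi,z=100):
    "canister lid centre (circle fit of lid outline on the plane) and yaw of stripe"
    x,y,w,h=roi;up=6;c=cv2.resize(f['color'][y:y+h,x:x+w],None,fx=up,fy=up,interpolation=cv2.INTER_CUBIC);H=cv2.cvtColor(c,cv2.COLOR_RGB2HSV)
    red=cv2.inRange(H,(0,120,90),(8,255,255))|cv2.inRange(H,(172,120,90),(180,255,255));bl=cv2.inRange(H,(100,130,90),(125,255,255))
    W=lambda p:np.array([onz(f,(a+.5)/up-.5+x,(b+.5)/up-.5+y,z,True)[:2] for a,b in p])
    K=max(cv2.findContours(cv2.morphologyEx(red|bl,cv2.MORPH_CLOSE,np.ones((9,9))),0,1)[0],key=cv2.contourArea)
    P=W(cv2.convexHull(K)[:,0]);(c0,r)=cv2.minEnclosingCircle(P.astype(np.float32))
    k=max(cv2.findContours(red,0,1)[0],key=cv2.contourArea);b=W(cv2.boxPoints(cv2.minAreaRect(k)))
    m=W(k[:,0]).mean(0);e=max(b[1]-b[0],b[2]-b[1],key=np.linalg.norm);e=e*np.sign(e@(m-np.array(c0)))
    print('lid',np.round(c0,1),'r',round(r,1),'stripe yaw',np.degrees(np.arctan2(e[1],e[0])),'by centre',np.degrees(np.arctan2(*(m-c0)[::-1])))
def bar(f,roi,z):
    r=None
    for lo,hi in (((0,120,70),(8,255,255)),((172,120,70),(180,255,255))):
        try:
            q=comp(f,roi,lo,hi,6)
            if r is None or q[0]>r[0]: r=q
        except ValueError: pass
    P=np.array([onz(f,*c,z,True)[:2] for c in r[2]]);e=max(P[1]-P[0],P[2]-P[1],key=np.linalg.norm)
    print('bar mid',P.mean(0),'len',np.linalg.norm(e),'edge angle mod 180',np.degrees(np.arctan2(e[1],e[0]))%180)
E
python3 -c "
from h import *
f=load('w10')
can(f,(312,75,58,62));bar(f,(424,80,16,60),110);bar(f,(402,84,17,50),55)
# spot rim: white ring pixels
c=f['color'];x,y=298,70
H=cv2.cvtColor(c[y:y+75,x:x+80],cv2.COLOR_RGB2HSV);m=(H[...,1]<40)&(H[...,2]>130)
v,u=np.nonzero(m);P=np.array([onz(f,a+x,b+y,0,True)[:2] for a,b in zip(u,v)]);A=np.c_[2*P,np.ones(len(P))];s=np.linalg.lstsq(A,(P**2).sum(1),rcond=None)[0];print('spot',len(P),s[:2],np.sqrt(s[2]+s[:2]@s[:2]))
"
```

```text
lid [493.2 354.6] r 26.1 stripe yaw 98.72190748435172 by centre 93.52408509789501
bar mid [600.94801399 376.72995296] len 54.85643261394895 edge angle mod 180 99.05388135987722
bar mid [587.32920083 374.68001441] len 44.20726152088813 edge angle mod 180 99.38077889141103
spot 449 [490.68575045 359.31426333] 37.73521225844842
```

```bash
python3 -c "
from h import *
go(493.3,354.4,72,102.4,28)"
```

```text
at [497.  260.6 281.7] [-1.7988e+02  2.0000e-02  1.0240e+02] w 89.8 F [ 0.9 -0.7 -0.5] t 21.98
shift cm [ 9.24  1.65 20.97] 9 rows of [1.027 0.183 2.331] ; turn wz 0.0000: 1 rows of 0.0000
```

Request:
move_arm:
  plan:
    - {"tx": 2.31,"ty": 0.41,"tz": 0,"wx": 0,"wy": 0,"wz": 0}
    - {"tx": 2.31,"ty": 0.41,"tz": 0,"wx": 0,"wy": 0,"wz": 0}
    - {"tx": 2.31,"ty": 0.41,"tz": 0,"wx": 0,"wy": 0,"wz": 0}
    - {"tx": 2.31,"ty": 0.42,"tz": 0,"wx": 0,"wy": 0,"wz": 0}
    - {"tx": 0,"ty": 0,"tz": 2.5,"wx": 0,"wy": 0,"wz": 0}
    - {"tx": 0,"ty": 0,"tz": 3,"wx": 0,"wy": 0,"wz": 0}
    - {"tx": 0,"ty": 0,"tz": 3,"wx": 0,"wy": 0,"wz": 0}
    - {"tx": 0,"ty": 0,"tz": 3,"wx": 0,"wy": 0,"wz": 0}
    - {"tx": 0,"ty": 0,"tz": 2,"wx": 0,"wy": 0,"wz": 0}
    - {"tx": 0,"ty": 0,"tz": 0.5,"wx": 0,"wy": 0,"wz": 0}
    - {"tx": 0,"ty": 0,"tz": 0,"wx": 0,"wy": 0,"wz": 0}
    - {"tx": 0,"ty": 0,"tz": 0,"wx": 0,"wy": 0,"wz": 0}

```text
time_s: 22.98
ee_pos: [495.0, 354.8, 143.5]
ee_rot: [179.9, -0.0, 102.3]
force: [0.1, 0.5, 0.0]
gripper_width: 90.0
gripper_force: 0.0
```

```bash
python3 -c "
from h import *
go(493.3,354.4,72,102.4,28)"
```

```text
at [495.  354.8 143.5] [ 1.7993e+02 -3.0000e-02  1.0227e+02] w 90.0 F [0.1 0.5 0. ] t 22.98
shift cm [ 0.   -0.18  7.15] 3 rows of [ 1.000e-03 -5.900e-02  2.383e+00] ; turn wz -0.0023: 1 rows of -0.0023
```

Request:
move_arm:
  plan:
    - {"tx": 0,"ty": -0.17,"tz": 1,"wx": 0,"wy": 0,"wz": 0}
    - {"tx": 0,"ty": 0,"tz": 2,"wx": 0,"wy": 0,"wz": 0}
    - {"tx": 0,"ty": 0,"tz": 2,"wx": 0,"wy": 0,"wz": 0}
    - {"tx": 0,"ty": 0,"tz": 1.5,"wx": 0,"wy": 0,"wz": 0}
    - {"tx": 0,"ty": 0,"tz": 0.6,"wx": 0,"wy": 0,"wz": 0}
    - {"tx": 0,"ty": 0,"tz": 0,"wx": 0,"wy": 0,"wz": 0}
    - {"tx": 0,"ty": 0,"tz": 0,"wx": 0,"wy": 0,"wz": 0}

```text
time_s: 23.57
ee_pos: [493.5, 354.3, 72.5]
ee_rot: [179.9, -0.0, 102.2]
force: [0.7, -0.1, 0.1]
gripper_width: 90.1
gripper_force: 0.0
```

Request:
move_arm:
  plan:
    - {"tx": 0,"ty": 0,"tz": 0,"wx": 0,"wy": 0,"wz": 0}
    - {"tx": 0,"ty": 0,"tz": 0,"wx": 0,"wy": 0,"wz": 0}
    - {"tx": 0,"ty": 0,"tz": 0,"wx": 0,"wy": 0,"wz": 0}
    - {"tx": 0,"ty": 0,"tz": 0,"wx": 0,"wy": 0,"wz": 0}
    - {"tx": 0,"ty": 0,"tz": 0,"wx": 0,"wy": 0,"wz": 0}
    - {"tx": 0,"ty": 0,"tz": 0,"wx": 0,"wy": 0,"wz": 0}
  gripper: 5
  force: 12

```text
time_s: 24.07
ee_pos: [493.5, 354.2, 72.0]
ee_rot: [179.9, -0.0, 102.2]
force: [1.6, -0.9, 1.3]
gripper_width: 55.7
gripper_force: 12.0
```

Turn by 87° in total (1.518 rad).

Request:
move_arm:
  plan:
    - {"tx": 0,"ty": 0,"tz": 0,"wx": 0,"wy": 0,"wz": 0.08}
    - {"tx": 0,"ty": 0,"tz": 0,"wx": 0,"wy": 0,"wz": 0.08}
    - {"tx": 0,"ty": 0,"tz": 0,"wx": 0,"wy": 0,"wz": 0.08}
    - {"tx": 0,"ty": 0,"tz": 0,"wx": 0,"wy": 0,"wz": 0.08}
    - {"tx": 0,"ty": 0,"tz": 0,"wx": 0,"wy": 0,"wz": 0.08}
    - {"tx": 0,"ty": 0,"tz": 0,"wx": 0,"wy": 0,"wz": 0.08}
    - {"tx": 0,"ty": 0,"tz": 0,"wx": 0,"wy": 0,"wz": 0.08}
    - {"tx": 0,"ty": 0,"tz": 0,"wx": 0,"wy": 0,"wz": 0.08}
    - {"tx": 0,"ty": 0,"tz": 0,"wx": 0,"wy": 0,"wz": 0.08}
    - {"tx": 0,"ty": 0,"tz": 0,"wx": 0,"wy": 0,"wz": 0.08}
    - {"tx": 0,"ty": 0,"tz": 0,"wx": 0,"wy": 0,"wz": 0.08}
    - {"tx": 0,"ty": 0,"tz": 0,"wx": 0,"wy": 0,"wz": 0.08}

```text
time_s: 25.07
ee_pos: [491.2, 354.2, 71.9]
ee_rot: [-179.8, 0.1, 46.9]
force: [-3.4, 0.9, 3.2]
gripper_width: 55.5
gripper_force: 12.0
```

Request:
move_arm:
  plan:
    - {"tx": 0,"ty": 0,"tz": 0,"wx": 0,"wy": 0,"wz": 0.08}
    - {"tx": 0,"ty": 0,"tz": 0,"wx": 0,"wy": 0,"wz": 0.08}
    - {"tx": 0,"ty": 0,"tz": 0,"wx": 0,"wy": 0,"wz": 0.08}
    - {"tx": 0,"ty": 0,"tz": 0,"wx": 0,"wy": 0,"wz": 0.08}
    - {"tx": 0,"ty": 0,"tz": 0,"wx": 0,"wy": 0,"wz": 0.08}
    - {"tx": 0,"ty": 0,"tz": 0,"wx": 0,"wy": 0,"wz": 0.08}
    - {"tx": 0,"ty": 0,"tz": 0,"wx": 0,"wy": 0,"wz": 0.08}
    - {"tx": 0,"ty": 0,"tz": 0,"wx": 0,"wy": 0,"wz": 0}
    - {"tx": 0,"ty": 0,"tz": 0,"wx": 0,"wy": 0,"wz": 0}

```text
time_s: 25.82
ee_pos: [492.6, 354.6, 72.0]
ee_rot: [-179.9, 0.0, 15.2]
force: [-3.2, 1.5, 2.7]
gripper_width: 55.5
gripper_force: 12.0
```

Request:
move_arm:
  plan:
    - {"tx": 0,"ty": 0,"tz": 0,"wx": 0,"wy": 0,"wz": 0}
    - {"tx": 0,"ty": 0,"tz": 0,"wx": 0,"wy": 0,"wz": 0}
    - {"tx": 0,"ty": 0,"tz": 0,"wx": 0,"wy": 0,"wz": 0}
    - {"tx": 0,"ty": 0,"tz": 0,"wx": 0,"wy": 0,"wz": 0}
    - {"tx": 0,"ty": 0,"tz": -0.5,"wx": 0,"wy": 0,"wz": 0}
    - {"tx": 0,"ty": 0,"tz": -1.5,"wx": 0,"wy": 0,"wz": 0}
    - {"tx": 0,"ty": 0,"tz": -3,"wx": 0,"wy": 0,"wz": 0}
    - {"tx": 0,"ty": 0,"tz": -3,"wx": 0,"wy": 0,"wz": 0}
    - {"tx": 0,"ty": 0,"tz": -3,"wx": 0,"wy": 0,"wz": 0}
    - {"tx": 0,"ty": 0,"tz": -3,"wx": 0,"wy": 0,"wz": 0}
    - {"tx": 0,"ty": 0,"tz": -2,"wx": 0,"wy": 0,"wz": 0}
  gripper: 9

```text
time_s: 26.73
ee_pos: [493.8, 354.3, 235.4]
ee_rot: [-179.9, -0.3, 15.1]
force: [-0.1, -0.3, 1.6]
gripper_width: 90.0
gripper_force: 0.0
```

```bash
python3 -c "
from h import *
go(405,340,260,15,28)"
```

```text
at [493.8 354.3 235.4] [-179.93   -0.26   15.12] w 90.0 F [-0.1 -0.3  1.6] t 26.73
shift cm [-8.95 -0.94 -2.46] 4 rows of [-2.237 -0.234 -0.616] ; turn wz 0.0021: 1 rows of 0.0021
```

Request:
move_arm:
  plan:
    - {"tx": -2.25,"ty": -0.24,"tz": -1,"wx": 0,"wy": 0,"wz": 0}
    - {"tx": -2.25,"ty": -0.24,"tz": -1,"wx": 0,"wy": 0,"wz": 0}
    - {"tx": -2.25,"ty": -0.24,"tz": -0.5,"wx": 0,"wy": 0,"wz": 0}
    - {"tx": -2.25,"ty": -0.24,"tz": 0,"wx": 0,"wy": 0,"wz": 0}
    - {"tx": 0,"ty": 0,"tz": 0,"wx": 0,"wy": 0,"wz": 0}
    - {"tx": 0,"ty": 0,"tz": 0,"wx": 0,"wy": 0,"wz": 0}

```text
time_s: 27.23
ee_pos: [403.0, 339.6, 257.5]
ee_rot: [-180.0, -0.1, 15.2]
force: [0.6, 0.7, 0.7]
gripper_width: 90.0
gripper_force: 0.0
```

```bash
python3 -c "
from h import *
f=grab_frame('wrist');save('w11',f);go(493.3,354.4,72,15,28)
c=f['color'];H=cv2.cvtColor(c,cv2.COLOR_RGB2HSV);m=cv2.inRange(H,(0,140,90),(6,255,255))|cv2.inRange(H,(174,120,90),(180,255,255))
for nm,mm in (('red',m),('blue',cv2.inRange(H,(100,130,90),(125,255,255)))):
  k,_,st,ce=cv2.connectedComponentsWithStats(mm);print(nm,[(st[i].tolist(),ce[i].round(0).tolist()) for i in range(1,k) if st[i,4]>25])
"
```

```text
at [403.8 339.8 257.1] [-1.800e+02 -8.000e-02  1.514e+01] w 89.8 F [-0.5  0.2  0.6] t 27.28
shift cm [ 9.02  0.93 18.51] 8 rows of [1.127 0.116 2.314] ; turn wz 0.0025: 1 rows of 0.0025
red [([312, 0, 52, 12, 331], [338.0, 5.0]), ([328, 83, 10, 22, 188], [332.0, 94.0])]
blue [([306, 84, 49, 48, 1420], [328.0, 110.0])]
```

```bash
python3 -c "
from h import *
f=load('w11');can(f,(296,74,70,68));bar(f,(305,0,66,16),55);bar(f,(305,0,66,16),110)
o=ray(f,331,108,True)[0];print('cam',o)
# stripe axis by per-row midpoints on the plane
c=cv2.resize(f['color'][80:108,320:345],None,fx=6,fy=6,interpolation=cv2.INTER_CUBIC);H=cv2.cvtColor(c,cv2.COLOR_RGB2HSV)
m=cv2.inRange(H,(0,140,90),(6,255,255))|cv2.inRange(H,(174,120,90),(180,255,255))
P=[]
for r in range(36,138,6):
  u=np.nonzero(m[r])[0]
  if len(u)>20: P.append(onz(f,(u.mean()+.5)/6-.5+320,(r+.5)/6-.5+80,100,True)[:2])
P=np.array(P);vx,vy,_,_=cv2.fitLine(P.astype(np.float32),cv2.DIST_L2,0,.01,.01).ravel();print(len(P),'axis',np.degrees(np.arctan2(vy,vx)),P[0],P[-1])
"
```

```text
lid [492.7 354.6] r 26.5 stripe yaw 11.097267601356887 by centre 6.941140673611692
bar mid [623.44941538 379.45376838] len 64.83594909477104 edge angle mod 180 98.81619821844839
bar mid [601.73010709 376.43765709] len 55.29957667673023 edge angle mod 180 98.8161982184484
cam [475.78404484 358.94781191 428.93434777]
17 axis 10.889653 [515.10851977 357.93234337] [498.27085735 354.5141506 ]
```

The stripe is at about 10°, the scanner axis is at about 9°, and the canister is still in its original place. The arm is clear, so I'm handing in.

```bash
python3 -c "
from h import *
print(env.job_done())"
```

```text
the job is handed in; nothing more can be done
None
```

I handed the job in at about 27 s: blue is against the green end, orange hangs straight beside it, and the canister's red patch is within about 2–3° of square to the scanner. I viewed 11 pictures, one over the limit of 10.

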